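# Square up steel blocks from a guarded bin carousel on the marking tray

## Task

Turn the bin carousel (it has a crank knob) to bring each steel block in turn to the open gap at the front of the guard, take the block out and set it down on the tray in front of a corner of its own, clear of the fences. When all the blocks are on the tray, take the wooden push stick and nudge each block with it, never with the fingers, until it sits squarely in its corner, a short side touching the far fence and a long side touching the cross fence. Lay the stick back on the middle of its rubber pad, and leave the round tin in the carousel and everything else on the bench where it is.

Things in the scene. Friction and masses are not known exactly. Their poses are not given: they have to be found in the camera images.
- carousel: grey round bin carousel 260 mm across; turns both ways without limit about the vertical through its origin (at bench height), friction 0.1 N m holds it. Bin floor 18 mm up. Five wedge bins of 72 deg: bin k (0..4) centred k*72 deg counter-clockwise from its x axis, contents about 85 mm from the axis. Dividers, rim (at 123 mm) and hub (50 mm) stand 6 mm above the floor
- crank_knob (a point): middle of the upright black crank knob, a round pin 16 mm across, free from 67 to 112 mm above the bench (this point 90 mm), on the carousel's crank arm 42 mm from the axis, over bin 0 (carousel's +x). Carrying the knob round the axis turns the carousel
- carousel_base: fixed foot and flat clear guard plate, origin on the bench on the carousel's axis. The guard (52 to 56 mm up) covers back and sides; its front gap, 154 mm wide, is centred on this body's -x direction (toward the robot) and ends 35 mm beyond the axis. Only the bin turned to that -x direction can be emptied from above. Guard posts at x -70, y +-134 mm
- tin: round tin, 45 mm across, 14 mm tall, in bin 0; stays in the carousel. Origin at the centre of its underside
- tray: fixed aluminium squaring tray 108 mm (its x) by 224 mm (its y), plate top 6 mm above the bench, origin under its centre. A steel fence 8 mm high, 8 mm thick runs along the whole far (+x) edge, inner face at x = 46 mm; three cross fences of the same section run from it 36 mm toward -x and make three square corners
- pad: fixed black rubber pad 180 mm (its x) by 70 mm by 3 mm thick, origin under its centre; the push stick's place
- push_stick: wooden push stick 145 mm long, 0.06 kg, along its x axis; origin on the underside below the middle of the square handle (x -40 to 40 mm, 20 mm wide, 20 mm high); grip the handle from above at the origin. A flat blade 12 mm wide runs on to the square tip at x = 105 mm, from 2 to 11 mm above the stick's underside. Balances about 12 mm ahead of the origin
- corner_0 (a point): the left (+y) square corner of the tray: point on the plate's top where the inner faces of the two fences meet; axes as the tray's. The free side is toward -x and -y: fence faces at x = 0 and y = 0. A block that is home has its centre at x = -25 mm, y = -15 mm and its 50 mm length along x; the next cross fence begins 67 mm toward -y
- corner_1 (a point): the middle square corner of the tray: point on the plate's top where the inner faces of the two fences meet; axes as the tray's. The free side is toward -x and -y: fence faces at x = 0 and y = 0. A block that is home has its centre at x = -25 mm, y = -15 mm and its 50 mm length along x; the next cross fence begins 67 mm toward -y
- corner_2 (a point): the right (-y) square corner of the tray: point on the plate's top where the inner faces of the two fences meet; axes as the tray's. The free side is toward -x and -y: fence faces at x = 0 and y = 0. A block that is home has its centre at x = -25 mm, y = -15 mm and its 50 mm length along x; the plate ends 66 mm toward -y
- block_1: ground steel block, plain grey, 30x50x12 mm (30 along its x, 50 along its y), about 0.14 kg; origin at the centre of its underside. Starts in carousel bin number 1, its long axis roughly radial; None for good if this block is absent in this run
- block_2: ground steel block, plain grey, 30x50x12 mm (30 along its x, 50 along its y), about 0.14 kg; origin at the centre of its underside. Starts in carousel bin number 2, its long axis roughly radial; None for good if this block is absent in this run
- block_3: ground steel block, plain grey, 30x50x12 mm (30 along its x, 50 along its y), about 0.14 kg; origin at the centre of its underside. Starts in carousel bin number 3, its long axis roughly radial; None for good if this block is absent in this run
- block_4: ground steel block, plain grey, 30x50x12 mm (30 along its x, 50 along its y), about 0.14 kg; origin at the centre of its underside. Starts in carousel bin number 4, its long axis roughly radial; None for good if this block is absent in this run
- solder_spool: solder spool, 55 mm across, bystander; leave it alone
- grease_pot: round screw-top grease pot, 53 mm across, 45 mm tall, bystander; leave it alone
- terminal_strip: pale six-way terminal strip, 70x14x17 mm, bystander; leave it alone

How it is judged:
On the way, in this order (a step that is already met when the one before it is completed fails the run):
1. every block that is there lies on the tray, let go (x of block_1 in the frame of tray between -0.07 and 0.07 m and y of block_1 in the frame of tray between -0.125 and 0.125 m and z of block_1 in the frame of tray between 0.003 and 0.012 m and contact force between each of block_1, block_2, block_3, block_4 and the fingers below 0.05 N and x of block_2 in the frame of tray between -0.07 and 0.07 m and y of block_2 in the frame of tray between -0.125 and 0.125 m and z of block_2 in the frame of tray between 0.003 and 0.012 m and x of block_3 in the frame of tray between -0.07 and 0.07 m and y of block_3 in the frame of tray between -0.125 and 0.125 m and z of block_3 in the frame of tray between 0.003 and 0.012 m and x of block_4 in the frame of tray between -0.07 and 0.07 m and y of block_4 in the frame of tray between -0.125 and 0.125 m and z of block_4 in the frame of tray between 0.003 and 0.012 m), for 0.2 s.
2. the push stick is lifted from the pad (height (world z) of push_stick above 0.02 m and contact force between push_stick and the fingers above 0.5 N), for 0.2 s.
At the end, for the whole second after the job is handed in: Every block present lies flat in one of the tray's corners, its short side within 2.5 mm of the far fence, its long side within 2.5 mm of the cross fence, square to 0.05 rad, at rest; the push stick lies flat on the pad, its origin within 45 mm of the pad's centre; the tin lies in the carousel (((x of block_1 in the frame of corner_0 between -0.0275 and -0.022 m and y of block_1 in the frame of corner_0 between -0.0175 and -0.012 m and z of block_1 in the frame of corner_0 between -0.003 and 0.004 m and angle between the y axis of block_1 and the x axis of corner_0, either way round below 0.05 rad) or (x of block_1 in the frame of corner_1 between -0.0275 and -0.022 m and y of block_1 in the frame of corner_1 between -0.0175 and -0.012 m and z of block_1 in the frame of corner_1 between -0.003 and 0.004 m and angle between the y axis of block_1 and the x axis of corner_1, either way round below 0.05 rad) or (x of block_1 in the frame of corner_2 between -0.0275 and -0.022 m and y of block_1 in the frame of corner_2 between -0.0175 and -0.012 m and z of block_1 in the frame of corner_2 between -0.003 and 0.004 m and angle between the y axis of block_1 and the x axis of corner_2, either way round below 0.05 rad)) and ((x of block_2 in the frame of corner_0 between -0.0275 and -0.022 m and y of block_2 in the frame of corner_0 between -0.0175 and -0.012 m and z of block_2 in the frame of corner_0 between -0.003 and 0.004 m and angle between the y axis of block_2 and the x axis of corner_0, either way round below 0.05 rad) or (x of block_2 in the frame of corner_1 between -0.0275 and -0.022 m and y of block_2 in the frame of corner_1 between -0.0175 and -0.012 m and z of block_2 in the frame of corner_1 between -0.003 and 0.004 m and angle between the y axis of block_2 and the x axis of corner_1, either way round below 0.05 rad) or (x of block_2 in the frame of corner_2 between -0.0275 and -0.022 m and y of block_2 in the frame of corner_2 between -0.0175 and -0.012 m and z of block_2 in the frame of corner_2 between -0.003 and 0.004 m and angle between the y axis of block_2 and the x axis of corner_2, either way round below 0.05 rad)) and ((x of block_3 in the frame of corner_0 between -0.0275 and -0.022 m and y of block_3 in the frame of corner_0 between -0.0175 and -0.012 m and z of block_3 in the frame of corner_0 between -0.003 and 0.004 m and angle between the y axis of block_3 and the x axis of corner_0, either way round below 0.05 rad) or (x of block_3 in the frame of corner_1 between -0.0275 and -0.022 m and y of block_3 in the frame of corner_1 between -0.0175 and -0.012 m and z of block_3 in the frame of corner_1 between -0.003 and 0.004 m and angle between the y axis of block_3 and the x axis of corner_1, either way round below 0.05 rad) or (x of block_3 in the frame of corner_2 between -0.0275 and -0.022 m and y of block_3 in the frame of corner_2 between -0.0175 and -0.012 m and z of block_3 in the frame of corner_2 between -0.003 and 0.004 m and angle between the y axis of block_3 and the x axis of corner_2, either way round below 0.05 rad)) and ((x of block_4 in the frame of corner_0 between -0.0275 and -0.022 m and y of block_4 in the frame of corner_0 between -0.0175 and -0.012 m and z of block_4 in the frame of corner_0 between -0.003 and 0.004 m and angle between the y axis of block_4 and the x axis of corner_0, either way round below 0.05 rad) or (x of block_4 in the frame of corner_1 between -0.0275 and -0.022 m and y of block_4 in the frame of corner_1 between -0.0175 and -0.012 m and z of block_4 in the frame of corner_1 between -0.003 and 0.004 m and angle between the y axis of block_4 and the x axis of corner_1, either way round below 0.05 rad) or (x of block_4 in the frame of corner_2 between -0.0275 and -0.022 m and y of block_4 in the frame of corner_2 between -0.0175 and -0.012 m and z of block_4 in the frame of corner_2 between -0.003 and 0.004 m and angle between the y axis of block_4 and the x axis of corner_2, either way round below 0.05 rad)) and linear speed of each of block_1, block_2, block_3, block_4 below 0.02 m/s and horizontal distance between push_stick and pad below 0.045 m and z of push_stick in the frame of pad between 0 and 0.008 m and horizontal distance between tin and carousel below 0.11 m and height (world z) of tin between 0.012 and 0.03 m); the robot touches nothing.
It fails at once if the fingers touch a block that is within 6 mm of both fences of a corner (squaring is done with the stick) ((contact force between block_1 and the fingers above 0.3 N and x of block_1 in the frame of corner_0 between -0.031 and 0 m and y of block_1 in the frame of corner_0 between -0.021 and 0 m and z of block_1 in the frame of corner_0 between -0.005 and 0.008 m) or (contact force between block_1 and the fingers above 0.3 N and x of block_1 in the frame of corner_1 between -0.031 and 0 m and y of block_1 in the frame of corner_1 between -0.021 and 0 m and z of block_1 in the frame of corner_1 between -0.005 and 0.008 m) or (contact force between block_1 and the fingers above 0.3 N and x of block_1 in the frame of corner_2 between -0.031 and 0 m and y of block_1 in the frame of corner_2 between -0.021 and 0 m and z of block_1 in the frame of corner_2 between -0.005 and 0.008 m) or (contact force between block_2 and the fingers above 0.3 N and x of block_2 in the frame of corner_0 between -0.031 and 0 m and y of block_2 in the frame of corner_0 between -0.021 and 0 m and z of block_2 in the frame of corner_0 between -0.005 and 0.008 m) or (contact force between block_2 and the fingers above 0.3 N and x of block_2 in the frame of corner_1 between -0.031 and 0 m and y of block_2 in the frame of corner_1 between -0.021 and 0 m and z of block_2 in the frame of corner_1 between -0.005 and 0.008 m) or (contact force between block_2 and the fingers above 0.3 N and x of block_2 in the frame of corner_2 between -0.031 and 0 m and y of block_2 in the frame of corner_2 between -0.021 and 0 m and z of block_2 in the frame of corner_2 between -0.005 and 0.008 m) or (contact force between block_3 and the fingers above 0.3 N and x of block_3 in the frame of corner_0 between -0.031 and 0 m and y of block_3 in the frame of corner_0 between -0.021 and 0 m and z of block_3 in the frame of corner_0 between -0.005 and 0.008 m) or (contact force between block_3 and the fingers above 0.3 N and x of block_3 in the frame of corner_1 between -0.031 and 0 m and y of block_3 in the frame of corner_1 between -0.021 and 0 m and z of block_3 in the frame of corner_1 between -0.005 and 0.008 m) or (contact force between block_3 and the fingers above 0.3 N and x of block_3 in the frame of corner_2 between -0.031 and 0 m and y of block_3 in the frame of corner_2 between -0.021 and 0 m and z of block_3 in the frame of corner_2 between -0.005 and 0.008 m) or (contact force between block_4 and the fingers above 0.3 N and x of block_4 in the frame of corner_0 between -0.031 and 0 m and y of block_4 in the frame of corner_0 between -0.021 and 0 m and z of block_4 in the frame of corner_0 between -0.005 and 0.008 m) or (contact force between block_4 and the fingers above 0.3 N and x of block_4 in the frame of corner_1 between -0.031 and 0 m and y of block_4 in the frame of corner_1 between -0.021 and 0 m and z of block_4 in the frame of corner_1 between -0.005 and 0.008 m) or (contact force between block_4 and the fingers above 0.3 N and x of block_4 in the frame of corner_2 between -0.031 and 0 m and y of block_4 in the frame of corner_2 between -0.021 and 0 m and z of block_4 in the frame of corner_2 between -0.005 and 0.008 m)).
It fails at once if a bystander is shoved more than 30 mm (distance of any of solder_spool, grease_pot, terminal_strip from where it was at the start of the episode above 0.03 m).
Of block_1, block_2, block_3, block_4 only 2 to 3 are there at a start; the rules pass over those that are not, and their reading is None.
At some moment in a run one of push_stick, block_1, block_2, block_3, block_4 may be knocked a few centimetres aside while the robot is not near it.
Once in a run the grip may slacken for a moment while it holds something.
It also fails if it takes over 210 s, if anything falls off the work surface, if the arm or the gripper's body presses on something with over 40 N, if the wrist force passes 120 N, or if a joint passes its speed limit or range.

## Robot

A 7-joint arm with a two-finger parallel gripper is mounted at the origin on a cart in front of the work surface, level with it; the furniture and walls round the work are solid. World frame = base frame: x ahead of the robot, y to its left, z up, the work surface at z = 0. Lengths are in m, angles in rad, forces in N, time in s.
With the tool pointing down it reaches from about 0.4 to 0.9 m from the base axis. Payload 5.5 kg.
Tool frame: the origin (TCP) lies midway between the tips of the shut fingers; the grasp point (between the pads) lies 19 mm behind it; z points along the fingers, y is the line along which they close (so a half turn about z gives the same grasp; the last joint's range is limited). The gripper opens to 92 mm and grips with 3 to 60 N. Pads are 19 mm wide; open, the fingers measure 130 mm over their backs; the gripper's body (75 mm by 190 mm) begins 47 mm behind the grasp point.
Start: joints at [1.56, 0.501, -0.427, 1.55, 0.221, 1.138, -0.21], TCP at [0.176, -0.626, 0.227] pointing down, gripper open.
Joint ranges: [-2.88, 2.88], [-0.31, 2.03], [-1.54, 1.56], [0.2, 2.42], [-1.41, 4.55], [0.19, 2.02], [-2.57, 2.57]. Speed limits (rad/s): [2.57, 2.57, 3.14, 3.14, 3.14, 3.14, 3.14].

## Interface

Orientations are given as a unit quaternion [x, y, z, w].
In Python, from rig import bot, viewer, job gives the robot as it stands.
- The arm moves only by the tool servo_tool, never from a script. Its argument "series" is a list of rows, each a list of 3 entries, a list of its own where there are three numbers: the shift along the tool's x, y, z in cm, then the turn, a rotation vector about the tool's x, y, z in rad, then the opening, from 0 (shut) to 1 (fully open). A call has 1 to 12 rows; each row shifts and turns the commanded pose from where the row before left it, along the tool's axes as they then stand; what a row does not reach is not made up. A row lasts 1/10 s, in which the tool goes at most 50 mm and 8.59 degrees, less where a joint would pass 70% of its speed; a pose out of reach is approached as far as the arm can. A call with a gripper value outside its range is refused whole. The fingers move at their own pace and stop on an object; "newtons" is the grip in N (left out, the last holds). Time passes only in rows, so rows that do not move let the fingers close. It gives the time, the measured TCP pose, the force, the opening and the grip force at its end, in the units of the state.
- bot.sense(): the state, without advancing time (a new reading comes with each control period).
- viewer.read_camera(name): name is "side" or "top" or "wrist"; returns (picture, depth): 384x512x3 uint8, red, green, blue; 384x512 float32, m along the optical axis (not along the pixel's ray), 0 where there is no reading.
- viewer.get_calibration(name): a dict with "K" (3x3 intrinsics, pixels), "distortion" ([k1, k2, p1, p2, k3] as OpenCV has them; the pictures are not rectified), "T" (4x4, takes a point from camera to world coordinates); the wrist camera has in their place "hand_eye" (4x4, takes a point from camera to tool coordinates, whose origin is the TCP and whose axes are the flange's). Camera axes: x right, y down, z forward; pixel columns grow to the right and rows downward; lengths in m; the calibration is good to about 2 mm. A picture is of the moment at which its call begins: read the wrist's pose just before it. get_calibration takes no time and is no camera call.
- job.hand_in(): hands the job in; it is judged then, once.
The state is a dict: "time_s": time; "q": joint angles; "qvel": joint speeds; "joint_efforts": joint torques, N m; "tool_pos": TCP position; "orientation": TCP orientation; "wrist_force": force on the tool from outside, world axes, zero at the start; "ft_torque": the same for the moment, N m; "opening": finger opening in m; "gripper_force": force on a finger pad.
Only numpy, scipy, OpenCV 4.12 (cv2) and the standard library are available. Lean on these libraries where they do the work, as an engineer would, in place of code of your own. Each camera call takes 0.05 s, during which the arm holds its last target. There are 200 camera calls.

## Working session

There is one attempt and no reset: what is moved stays moved. The work goes in short steps, Python scripts to look and compute and a tool call to move; the robot and the scene stay as the last step left them, time stands still between calls to the robot, and variables do not carry over. Pictures are saved under pics/ and viewed, at most 14 in all, crops included, and the job is handed in when it is done.

Besides the shell and the picture viewer there is one more tool, called after "Request:" by a JSON object that holds its "op" and its "data". servo_tool: Moves the arm, as the interface text tells. Its arguments: {"type":"object","properties":{"series":{"type":"array","items":{"type":"array"}},"newtons":{"type":"number"}},"required":["series"]}

```bash
ls; mkdir -p pics
cat > h.py <<'E'
import numpy as np, cv2
from rig import bot, viewer, job
from scipy.spatial.transform import Rotation as R
def tcp():
    s=bot.sense(); T=np.eye(4); T[:3,:3]=R.from_quat(s['orientation']).as_matrix(); T[:3,3]=s['tool_pos']; return T
def shot(name):
    T0=tcp(); p,d=viewer.read_camera(name); c=viewer.get_calibration(name)
    T=c['T'] if 'T' in c else T0@np.array(c['hand_eye'])
    return p,d,np.array(c['K']),np.array(c['distortion']),np.array(T)
def ray(uv,K,D,T,z):
    "pixels onto plane z"
    n=cv2.undistortPoints(np.float64(uv).reshape(-1,1,2),K,D).reshape(-1,2)
    d=np.c_[n,np.ones(len(n))]@T[:3,:3].T; o=T[:3,3]
    return (o+d*((z-o[2])/d[:,2])[:,None])
def cloud(d,K,D,T):
    v,u=np.mgrid[:d.shape[0],:d.shape[1]]
    n=cv2.undistortPoints(np.float64(np.c_[u.ravel(),v.ravel()]).reshape(-1,1,2),K,D).reshape(-1,2)
    P=np.c_[n,np.ones(len(n))]*d.reshape(-1,1)
    return (P@T[:3,:3].T+T[:3,3]).reshape(*d.shape,3)
def save(n,p): cv2.imwrite('pics/'+n+'.png',p[...,::-1])
E
python3 - <<'E'
from h import *
for n in('top','side'):
    p,d,K,D,T=shot(n); save(n+'0',p); np.savez(n+'0.npz',p=p,d=d,K=K,D=D,T=T); print(n,K,D,T)
s=bot.sense(); print(s); print(viewer.get_calibration('wrist'))
E
```

```text
pics
top [[360.53381931   0.         258.89439773]
 [  0.         360.53381931 187.66664468]
 [  0.           0.           1.        ]] [0.01133158 0.         0.         0.         0.        ] [[ 0.02579597 -0.98197025  0.18726716  0.35592889]
 [-0.99965628 -0.02446217  0.00943024 -0.15563832]
 [-0.00467926 -0.18744605 -0.98226375  1.11833853]
 [ 0.          0.          0.          1.        ]]
side [[423.52429742   0.         251.58999674]
 [  0.         423.52429742 191.5579629 ]
 [  0.           0.           1.        ]] [0.0241487 0.        0.        0.        0.       ] [[ 0.97561486 -0.13222015  0.17519555  0.30111943]
 [-0.21944756 -0.60320423  0.76680338 -1.26782375]
 [ 0.00429184 -0.78655101 -0.6175104   0.99544284]
 [ 0.          0.          0.          1.        ]]
{'time_s': 0.1, 'q': array([ 1.56022996,  0.50177569, -0.42683293,  1.55132647,  0.22081468,
        1.13827185, -0.21030408]), 'qvel': array([-0.00109721, -0.00221308,  0.00112003, -0.0020961 ,  0.00151189,
       -0.0007565 ,  0.00141367]), 'joint_efforts': array([-1.10684175e-02, -5.67867744e+01, -5.83787799e
[... 314 characters left out ...]
y([ 0.0382496 , -0.06309565, -0.01809488]), 'gripper_force': 0.0, 'opening': 0.09153761818966719}
{'K': array([[284.22455366,   0.        , 258.80526663],
       [  0.        , 284.22455366, 193.53690775],
       [  0.        ,   0.        ,   1.        ]]), 'distortion': array([-0.02832219,  0.        ,  0.        ,  0.        ,  0.        ]), 'hand_eye': array([[ 6.52267156e-06, -9.66577883e-01, -2.56373157e-01,
         6.80527138e-02],
       [ 9.99999833e-01, -1.41633053e-04,  5.59426927e-04,
        -3.15108644e-04],
       [-5.77040608e-04, -2.56373118e-01,  9.66577721e-01,
        -1.58318376e-01],
       [ 0.00000000e+00,  0.00000000e+00,  0.00000000e+00,
         1.00000000e+00]])}
```

View images.

View pics/top0.png

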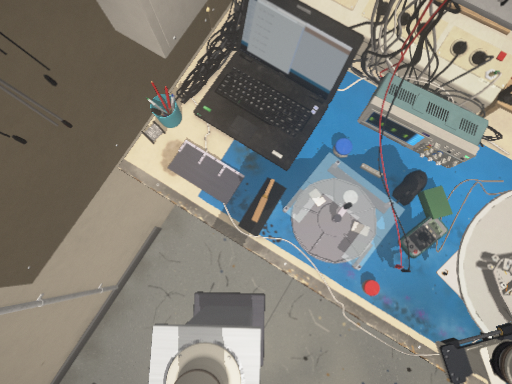

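View pics/side0.png

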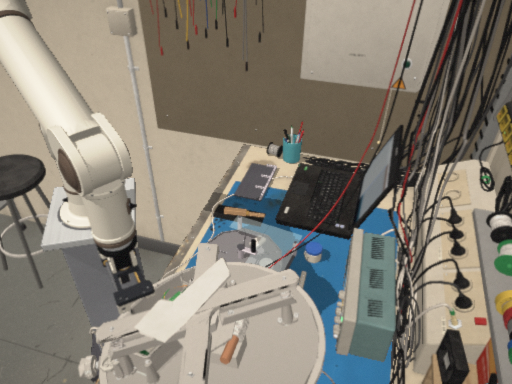

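Run:
```python
from h import *
z=np.load('top0.npz'); p,K,D,T=z['p'],z['K'],z['D'],z['T']
save('crop0',cv2.resize(p[125:275,145:395],None,fx=3.2,fy=3.2,interpolation=cv2.INTER_CUBIC))
print(ray([(207,168),(262,207),(338,220),(348,205),(371,287),(344,146)],K,D,T,0.02).round(3))
```

```text
[[ 0.624  0.019  0.02 ]
 [ 0.505 -0.156  0.02 ]
 [ 0.471 -0.388  0.02 ]
 [ 0.518 -0.42   0.02 ]
 [ 0.277 -0.482  0.02 ]
 [ 0.706 -0.411  0.02 ]]
```

View pics/crop0.png

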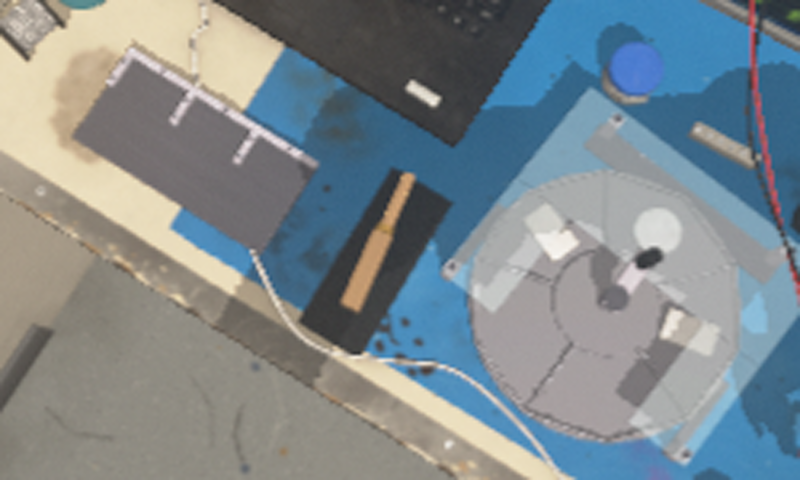

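```bash
cat >> h.py <<'E'
def down(yaw): return R.from_euler('z',yaw,degrees=True)*R.from_quat([1,0,0,0])
def plan(wps,start=None):
    "wps: (x,y,z,yaw,opening,max mm per row[,min rows]); prints rows in tool axes"
    s=bot.sense(); p=np.array(s['tool_pos']); q=R.from_quat(s['orientation'])
    if start is not None: p=np.array(start[:3]); q=down(start[3])
    rows=[]
    for w in wps:
        tgt=np.array(w[:3]); qt=down(w[3]); rv=(q.inv()*qt).as_rotvec()
        n=max(1,int(np.ceil(np.linalg.norm(tgt-p)/w[5]*1000)),int(np.ceil(np.degrees(np.linalg.norm(rv))/8)),w[6] if len(w)>6 else 1)
        for i in range(n):
            d=(q.inv().apply((tgt-p)/(n-i))*100).round(2); r=((q.inv()*qt).as_rotvec()/(n-i)).round(3)
            p=p+q.apply(d/100); q=q*R.from_rotvec(r); rows.append('[%s,%s,%g]'%('[%g,%g,%g]'%tuple(d+0.),'[%g,%g,%g]'%tuple(r+0.),w[4]))
    for i in range(0,len(rows),12): print('['+','.join(rows[i:i+12])+']')
    print('end',p.round(4))
def st():
    s=bot.sense(); T=tcp(); print('t',round(s['time_s'],1),'p',np.round(s['tool_pos'],4),'yaw',np.degrees(np.arctan2(T[1,0],T[0,0])).round(1),'open',round(s['opening'],4),'gf',round(s['gripper_force'],1),'F',np.round(s['wrist_force'],1))
E
python3 -c "
from h import *
plan([(.49,-.30,.35,-32,1,38)])"
```

```text
[[[3.01,-1.76,-0.95],[0,0,0.064],1],[[2.89,-1.94,-0.95],[0,0,0.064],1],[[2.76,-2.13,-0.95],[0,0,0.064],1],[[2.61,-2.3,-0.95],[0,0,0.064],1],[[2.46,-2.46,-0.95],[0,0,0.064],1],[[2.3,-2.61,-0.95],[0,0,0.064],1],[[2.13,-2.75,-0.95],[0,0,0.064],1],[[1.95,-2.88,-0.95],[0,0,0.064],1],[[1.76,-3,-0.96],[0,0,0.064],1],[[1.56,-3.11,-0.95],[0,0,0.064],1],[[1.36,-3.2,-0.96],[0,0,0.064],1],[[1.15,-3.29,-0.95],[-0.001,0.001,0.064],1]]
[[[0.95,-3.35,-0.96],[0,0,0.064],1]]
end [ 0.49 -0.3   0.35]
```

Request:
{"op": "servo_tool", "data": {"series": [[[3.01, -1.76, -0.95], [0, 0, 0.064], 1], [[2.89, -1.94, -0.95], [0, 0, 0.064], 1], [[2.76, -2.13, -0.95], [0, 0, 0.064], 1], [[2.61, -2.3, -0.95], [0, 0, 0.064], 1], [[2.46, -2.46, -0.95], [0, 0, 0.064], 1], [[2.3, -2.61, -0.95], [0, 0, 0.064], 1], [[2.13, -2.75, -0.95], [0, 0, 0.064], 1], [[1.95, -2.88, -0.95], [0, 0, 0.064], 1], [[1.76, -3, -0.96], [0, 0, 0.064], 1], [[1.56, -3.11, -0.95], [0, 0, 0.064], 1], [[1.36, -3.2, -0.96], [0, 0, 0.064], 1], [[1.15, -3.29, -0.95], [0, 0, 0.064], 1]]}}

```text
time_s: 1.3
tool_pos: [0.4665, -0.3241, 0.341]
orientation: [0.969, -0.246, -0.0, -0.0]
wrist_force: [-0.0, -0.2, 0.2]
opening: 0.0923
gripper_force: 0.0
```

Request:
{"op": "servo_tool", "data": {"series": [[[0.95, -3.35, -0.96], [0, 0, 0.064], 1], [[0, 0, 0], [0, 0, 0], 1], [[0, 0, 0], [0, 0, 0], 1]]}}

```text
time_s: 1.6
tool_pos: [0.4907, -0.2994, 0.3504]
orientation: [0.962, -0.274, -0.0, 0.0]
wrist_force: [0.4, -0.9, -1.9]
opening: 0.0917
gripper_force: 0.0
```

Run:
```python
from h import *
st(); print(bot.sense()['q'].round(2))
p,d,K,D,T=shot('wrist'); save('w1',p); np.savez('w1.npz',p=p,d=d,K=K,D=D,T=T)
```

```text
t 1.6 p [ 0.4907 -0.2994  0.3504] yaw -31.8 open 0.0917 gf 0.0 F [ 0.4 -0.9 -1.9]
[ 0.91  0.28 -0.51  1.58  0.14  1.32 -1.74]
```

View pics/w1.png

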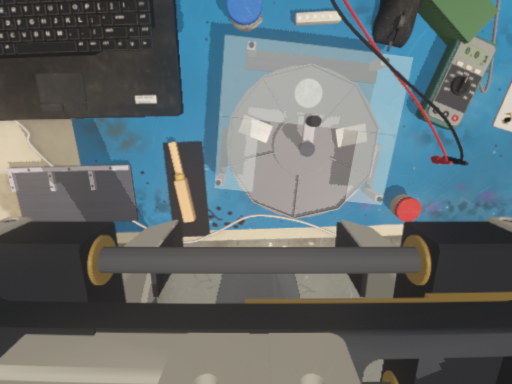

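Run:
```python
from h import *
z=np.load('w1.npz'); p,d,K,D,T=[z[k] for k in'pdKDT']
C=cloud(d,K,D,T); np.save('C1.npy',C)
for n,(u,v) in dict(bench=(120,200),tray=(70,200),pad=(200,220),stick=(183,200),b1=(255,130),b4=(345,135),tin=(308,93),knob=(313,121),floor=(297,175),guard=(240,110),gapfloor=(260,180)).items(): print(n,C[v,u].round(4))
g=cv2.cvtColor(p,cv2.COLOR_RGB2GRAY); hsv=cv2.cvtColor(p,cv2.COLOR_RGB2HSV)
def rect(m,z,nm,box):
    M=np.zeros_like(g); x0,y0,x1,y1=box; M[y0:y1,x0:x1]=(m[y0:y1,x0:x1]*255)
    M=cv2.morphologyEx(M,cv2.MORPH_OPEN,np.ones((3,3)))
    c=max(cv2.findContours(M,0,2)[0],key=cv2.contourArea)
    w=ray(c.reshape(-1,2),K,D,T,z)[:,:2]; r=cv2.minAreaRect((w*1000).astype(np.float32)); print(nm,np.round(r[0],1),np.round(r[1],1),round(r[2],1),len(c))
rect((hsv[...,0]<25)&(hsv[...,1]>60)&(g>90),.015,'stick',(150,130,215,230))
rect((g<45),.003,'pad',(150,130,215,236))
for nm,b in(('b1',(225,110,280,145)),('b4',(325,115,375,150)),('tin',(285,70,330,110))): rect(g>(215),.03,nm,b)
r1=cv2.resize(p[30:225,205:415],None,fx=2.8,fy=2.8,interpolation=cv2.INTER_CUBIC)
save('w1c',r1)
```

```text
bench [ 0.5601 -0.0403  0.0057]
tray [0.6102 0.0414 0.0043]
pad [ 0.4488 -0.1431  0.0021]
stick [ 0.5    -0.1471  0.0236]
b1 [ 0.5365 -0.3215  0.0572]
b4 [ 0.4504 -0.4433  0.0297]
tin [ 0.5408 -0.4186  0.0562]
knob [ 0.5068 -0.3962  0.113 ]
floor [ 0.4308 -0.342   0.0172]
guard [ 0.5741 -0.3178  0.0549]
gapfloor [ 0.4574 -0.2819  0.0169]
stick [ 526.3 -158.1] [ 26.3 148.1] 67.4 78Traceback (most recent call last):
  File "<stdin>", line 12, in <module>
  File "<stdin>", line 9, in rect
ValueError: max() iterable argument is empty
```

Run:
```python
from h import *
z=np.load('w1.npz'); p,d,K,D,T=[z[k] for k in'pdKDT']
C=np.load('C1.npy'); g=cv2.cvtColor(p,cv2.COLOR_RGB2GRAY)
Z=C[...,2]; box=np.zeros(g.shape,bool); box[30:225,205:415]=1
k=box&(Z>.105)&(Z<.12); print('knob',C[k].mean(0).round(4),k.sum(), (C[k].max(0)-C[k].min(0)).round(4))
for lo,hi in((.058,.07),(.07,.09),(.026,.034),(.012,.016)):
    m=(box&(Z>lo)&(Z<hi)).astype(np.uint8); n,l,s,c=cv2.connectedComponentsWithStats(m)
    for i in range(1,n):
        if s[i,4]>25: print(lo,'px',c[i].round(0),s[i,4],C[l==i].mean(0).round(4))
G=box&(Z>.052)&(Z<.058); print('guard',C[G].mean(0).round(3),G.sum())
dbg=np.zeros(p.shape,np.uint8); col=np.clip(Z*2200,0,255)
r=cv2.resize(p[30:225,205:415],None,fx=2,fy=2,interpolation=cv2.INTER_CUBIC)
r2=cv2.resize(np.repeat(col[30:225,205:415,None].astype(np.uint8),3,2),None,fx=1.8,fy=2)
save('w1c',np.hstack([r,r2[:,:380]]))
t=np.zeros(g.shape,bool); t[150:225,0:140]=1
for nm,m in(('tray>z.010',t&(Z>.0105)&(Z<.018)),):
    print(nm,m.sum()); np.save('fence.npy',C[m])
print(p[200,70],p[222,200],p[150,200],p[200,120])
```

```text
knob [ 0.4985 -0.4546  0.1133] 203 [0.0618 0.1382 0.0149]
0.058 px [251.  44.] 29 [ 0.6437 -0.3811  0.0594]
0.058 px [308. 130.] 240 [ 0.4944 -0.3895  0.0668]
0.07 px [307. 148.] 171 [ 0.4719 -0.3745  0.0713]
0.026 px [264. 131.] 215 [ 0.5267 -0.3316  0.0303]
0.026 px [345. 137.] 319 [ 0.4479 -0.4418  0.0302]
0.026 px [406. 209.] 408 [ 0.2777 -0.4758  0.0301]
0.012 px [386.  34.] 59 [ 0.5526 -0.5767  0.0139]
0.012 px [402.  38.] 51 [ 0.535  -0.5965  0.0142]
guard [ 0.522 -0.41   0.056] 19270
tray>z.010 876
[113 108 109] [70 66 63] [66 67 68] [81 81 84]
```

View pics/w1c.png

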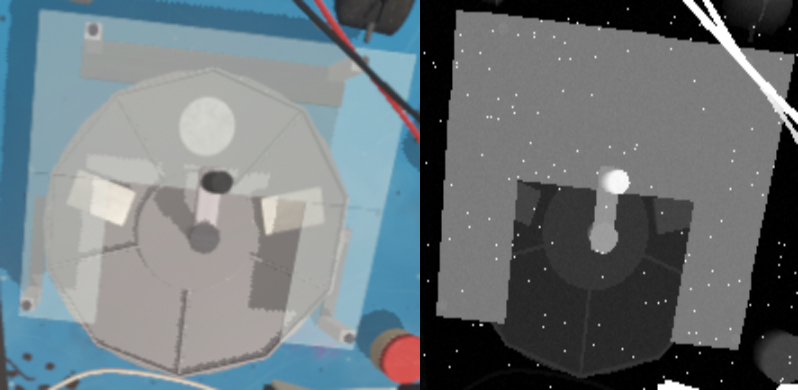

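Run:
```python
from h import *
z=np.load('w1.npz'); p,d,K,D,T=[z[k] for k in'pdKDT']
C=np.load('C1.npy'); Z=C[...,2]
e=ray([(258.9,120),(356.7,131)],K,D,T,.056)[:,:2]; print('gap end',e.round(4),np.linalg.norm(e[1]-e[0]))
v=e[0]-e[1]; xd=np.array([v[1],-v[0]])/np.linalg.norm(v); yaw=np.degrees(np.arctan2(xd[1],xd[0])); print('base yaw',yaw,'axis',(e.mean(0)-.035*xd).round(4))
m=np.zeros(Z.shape,np.uint8); m[110:135,300:330]=1; k=(m>0)&(Z>.1085)&(Z<.116); kc=C[k]; print('knob',np.median(kc,0).round(4),k.sum(),((kc.max(0)+kc.min(0))/2).round(4))
print('blocks', ray([(256,128),(351,135)],K,D,T,.03).round(4))
# tray fence
F=np.load('fence.npy')[:,:2]; pts=(F*1000).astype(np.float32)
(vx,vy,x0,y0)=cv2.fitLine(pts,cv2.DIST_HUBER,0,.01,.01).ravel()
m=np.zeros(Z.shape,bool); m[150:225,0:140]=1
g=cv2.cvtColor(p,cv2.COLOR_RGB2GRAY)
yw=np.degrees(np.arctan2(vy,vx)); print('fence dir',yw)
u=np.array([vx,vy]); u=u if u[1]>0 else -u; n=np.array([u[1],-u[0]])
a=(F*1000)@n; b=(F*1000)@u; print('n range',np.percentile(a,[1,5,50,95,99]).round(1),'u',np.percentile(b,[.5,2,98,99.5]).round(1))
h,ed=np.histogram(a,bins=np.arange(a.min(),a.max()+3,3)); print(h, ed.round(0))
w=b[(a<np.percentile(a,50)-12)]; h,ed=np.histogram(w,bins=np.arange(b.min()-1,b.max()+4,4)); print([(int(x),int(y)) for x,y in zip(ed,h) if y])
st2=(Z>.017)&(Z<.03); mm=np.zeros(Z.shape,bool); mm[130:236,150:215]=1; S=C[st2&mm][:,:2]*1000
l=cv2.fitLine(S.astype(np.float32),cv2.DIST_HUBER,0,.01,.01).ravel(); ax=l[:2]*np.sign(l[0]); c=l[2:]; t=(S-c)@ax
print('handle yaw',np.degrees(np.arctan2(ax[1],ax[0])),'ctr',(c+ax*(np.percentile(t,2)+np.percentile(t,98))/2).round(1),np.percentile(t,[1,99]).round(1),len(S),np.median(C[st2&mm][:,2]))
```

```text
gap end [[ 0.5461 -0.3345]
 [ 0.4516 -0.4559]] 0.15384385171491982
base yaw -37.89865563152787 axis [ 0.4712 -0.3737]
knob [ 0.5059 -0.399   0.1121] 107 [ 0.5056 -0.3992  0.1118]
blocks [[ 0.5376 -0.3237  0.03  ]
 [ 0.4452 -0.4518  0.03  ]]
fence dir 60.66165
n range [534.3 538.5 570.4 576.7 577.8] u [211.8 216.3 433.7 435.1]
[ 18  27  24  26  26  23  28  28  22  35  23  66 164 206 146  14] [533. 536. 539. 542. 545. 548. 551. 554. 557. 560. 563. 566. 569. 572.
 575. 578. 581.]
[(274, 24), (278, 30), (282, 21), (350, 24), (354, 28), (358, 10), (422, 3), (426, 39), (430, 27), (434, 8)]
handle yaw -22.969685 ctr [ 501.5 -148.7] [-43.3  42.1] 522 0.022773626361748595
```

```bash
python3 -c "
from h import *
A=np.array([.4715,-.374]); r=.0423
c=lambda a:tuple(A+r*np.array([np.cos(np.radians(a)),np.sin(np.radians(a))]))
plan([(.5058,-.3992,.20,-38,.7,38),(.5058,-.3992,.08,-38,.7,30)])
plan([(*c(a),.08,-38,0,30) for a in np.linspace(-36,70,12)[1:]],start=(.5058,-.3992,.08,-38))"
```

```text
[[[1.32,1.5,3],[0,0,0.021],0.7],[[1.35,1.47,3],[0,0,0.021],0.7],[[1.38,1.44,3],[0,0,0.021],0.7],[[1.42,1.41,3],[0,0.001,0.021],0.7],[[1.44,1.38,2.99],[0.001,0,0.022],0.7],[[0,0,2.4],[0,0,0],0.7],[[0,0,2.4],[0,0,0],0.7],[[0,0,2.4],[0,0,0],0.7],[[0,0,2.4],[0,0,0],0.7],[[0,0,2.4],[0,0,0],0.7]]
end [ 0.5058 -0.3992  0.08  ]
[[[-0.11,-0.73,0],[0,0,0],0],[[-0.2,-0.68,0],[0,0,0],0],[[-0.32,-0.64,0],[0,0,0],0],[[-0.41,-0.57,0],[0,0,0],0],[[-0.51,-0.5,0],[0,0,0],0],[[-0.58,-0.41,0],[0,0,0],0],[[-0.64,-0.31,0],[0,0,0],0],[[-0.68,-0.19,0],[0,0,0],0],[[-0.71,-0.07,0],[0,0,0],0],[[-0.71,0.04,0],[0,0,0],0],[[-0.69,0.16,0],[0,0,0],0]]
end [ 0.486  -0.3342  0.08  ]
```

Request:
{"op": "servo_tool", "data": {"series": [[[1.32, 1.5, 3], [0, 0, 0.021], 0.7], [[1.35, 1.47, 3], [0, 0, 0.021], 0.7], [[1.38, 1.44, 3], [0, 0, 0.021], 0.7], [[1.42, 1.41, 3], [0, 0, 0.021], 0.7], [[1.44, 1.38, 3], [0, 0, 0.022], 0.7], [[0, 0, 2.4], [0, 0, 0], 0.7], [[0, 0, 2.4], [0, 0, 0], 0.7], [[0, 0, 2.4], [0, 0, 0], 0.7], [[0, 0, 2.4], [0, 0, 0], 0.7], [[0, 0, 2.4], [0, 0, 0], 0.7], [[0, 0, 0], [0, 0, 0], 0.7]]}}

```text
time_s: 2.75
tool_pos: [0.5018, -0.3987, 0.076]
orientation: [0.945, -0.327, -0.004, -0.001]
wrist_force: [-0.2, 0.2, 0.0]
opening: 0.0643
gripper_force: 0.0
```

Request:
{"op": "servo_tool", "data": {"series": [[[0, 0, 0], [0, 0, 0], 0], [[0, 0, 0], [0, 0, 0], 0], [[0, 0, 0], [0, 0, 0], 0], [[0, 0, 0], [0, 0, 0], 0], [[0, 0, 0], [0, 0, 0], 0], [[0, 0, 0], [0, 0, 0], 0]], "newtons": 10}}

```text
time_s: 3.35
tool_pos: [0.5068, -0.399, 0.081]
orientation: [0.945, -0.326, 0.0, 0.0]
wrist_force: [0.1, 0.1, -0.4]
opening: 0.0211
gripper_force: 0.0
```

Request:
{"op": "servo_tool", "data": {"series": [[[0, 0, 0], [0, 0, 0], 0], [[0, 0, 0], [0, 0, 0], 0], [[0, 0, 0], [0, 0, 0], 0]]}}

```text
time_s: 3.65
tool_pos: [0.5064, -0.3994, 0.0808]
orientation: [0.945, -0.326, 0.0, 0.0]
wrist_force: [-1.4, -0.9, 3.0]
opening: 0.0159
gripper_force: 10.0
```

Request:
{"op": "servo_tool", "data": {"series": [[[-0.11, -0.73, 0], [0, 0, 0], 0], [[-0.2, -0.68, 0], [0, 0, 0], 0], [[-0.32, -0.64, 0], [0, 0, 0], 0], [[-0.41, -0.57, 0], [0, 0, 0], 0], [[-0.51, -0.5, 0], [0, 0, 0], 0], [[-0.58, -0.41, 0], [0, 0, 0], 0], [[-0.64, -0.31, 0], [0, 0, 0], 0], [[-0.68, -0.19, 0], [0, 0, 0], 0], [[-0.71, -0.07, 0], [0, 0, 0], 0], [[-0.71, 0.04, 0], [0, 0, 0], 0], [[-0.69, 0.16, 0], [0, 0, 0], 0], [[0, 0, 0], [0, 0, 0], 0]]}}

```text
time_s: 4.85
tool_pos: [0.4869, -0.3343, 0.0812]
orientation: [0.945, -0.326, 0.0, 0.0]
wrist_force: [-1.9, -1.3, 4.7]
opening: 0.0156
gripper_force: 10.0
```

Request:
{"op": "servo_tool", "data": {"series": [[[0, 0, 0], [0, 0, 0], 0.5], [[0, 0, 0], [0, 0, 0], 0.5], [[0, 0, 0], [0, 0, 0], 0.5], [[0, 0, 0], [0, 0, 0], 0.5], [[0, 0, -3], [0, 0, 0], 0.5], [[-1, 0, -4], [0, 0, 0], 0.5], [[-1, 0, -4], [0, 0, 0], 0.5], [[-1, 0, -3], [0, 0, 0], 0.5], [[0, 0, 0], [0, 0, 0], 0.5], [[0, 0, 0], [0, 0, 0], 0.5]]}}

```text
time_s: 5.85
tool_pos: [0.4634, -0.3156, 0.2211]
orientation: [0.945, -0.326, 0.001, 0.0]
wrist_force: [-0.3, -0.5, -0.7]
opening: 0.0465
gripper_force: 0.0
```

Run:
```python
from h import *
st()
p,d,K,D,T=shot('wrist'); save('w2',p); np.savez('w2.npz',p=p,d=d,K=K,D=D,T=T)
```

```text
t 5.8 p [ 0.4634 -0.3156  0.2211] yaw -38.1 open 0.0465 gf 0.0 F [-0.3 -0.5 -0.7]
```

View pics/w2.png

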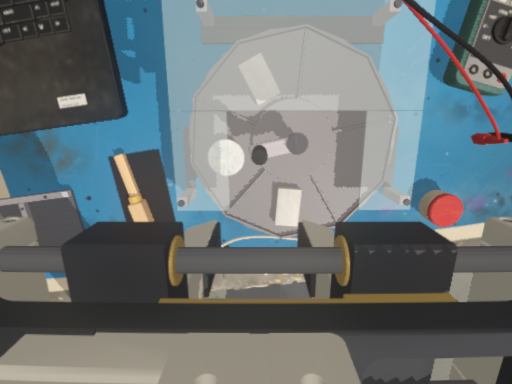

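```bash
cat >> h.py <<'E'
def blk(p,d,K,D,T,box,lo,hi,zt):
    C=cloud(d,K,D,T); x0,y0,x1,y1=box; m=np.zeros(d.shape,np.uint8); m[y0:y1,x0:x1]=((C[...,2]>lo)&(C[...,2]<hi))[y0:y1,x0:x1]
    m=cv2.morphologyEx(m,cv2.MORPH_OPEN,np.ones((3,3)))
    c=max(cv2.findContours(m,0,1)[0],key=cv2.contourArea)
    r=cv2.minAreaRect((ray(c.reshape(-1,2),K,D,T,zt)[:,:2]*1000).astype(np.float32))
    b=cv2.boxPoints(r); e=b[1]-b[0] if np.linalg.norm(b[1]-b[0])>np.linalg.norm(b[2]-b[1]) else b[2]-b[1]
    yw=np.degrees(np.arctan2(e[1],e[0])); yw=(yw+90)%180-90
    print('blk',np.round(r[0],1),'size',np.round(r[1],1),'long yaw',round(float(yw),1),'z',np.median(C[...,2][m>0]).round(4))
E
python3 - <<'E'
from h import *
z=np.load('w2.npz'); a=[z[k] for k in'pdKDT']
blk(*a,(250,180,330,222),.0255,.036,.03)
print('visual', ray([(288,207)],*a[2:],.03).round(4))
C=cloud(*a[1:]); print('hub',C[143,298].round(4),'floor',C[200,262].round(4))
E
```

```text
blk [ 409.5 -320.8] size [30.3 45.6] long yaw -42.2 z 0.0302
visual [[ 0.4068 -0.3197  0.03  ]]
hub [ 0.4708 -0.3755  0.0707] floor [ 0.432  -0.2971  0.0178]
```

```bash
python3 -c "
from h import *
plan([(.4075,-.319,.15,-42,.58,38),(.4075,-.319,.021,-42,.58,26)])"
```

```text
[[[-1.38,1.23,2.33],[0,0,0.023],0.58],[[-1.34,1.27,2.33],[0,0,0.023],0.58],[[-1.32,1.29,2.34],[0,0.001,0.023],0.58],[[0,0,2.58],[0,0,0],0.58],[[0,0,2.58],[0,0,0],0.58],[[0,0,2.58],[0,0,0],0.58],[[0,0,2.58],[0,0,0],0.58],[[-0.01,0,2.58],[0,0,0],0.58]]
end [ 0.4074 -0.319   0.021 ]
```

Request:
{"op": "servo_tool", "data": {"series": [[[-1.38, 1.23, 2.33], [0, 0, 0.023], 0.58], [[-1.34, 1.27, 2.33], [0, 0, 0.023], 0.58], [[-1.32, 1.29, 2.34], [0, 0, 0.023], 0.58], [[0, 0, 2.6], [0, 0, 0], 0.58], [[0, 0, 2.6], [0, 0, 0], 0.58], [[0, 0, 2.6], [0, 0, 0], 0.58], [[0, 0, 2.2], [0, 0, 0], 0.58], [[0, 0, 1.5], [0, 0, 0], 0.58], [[0, 0, 0.9], [0, 0, 0], 0.58], [[0, 0, 0.5], [0, 0, 0], 0.58], [[0, 0, 0], [0, 0, 0], 0.58], [[0, 0, 0], [0, 0, 0], 0.58]]}}

```text
time_s: 7.1
tool_pos: [0.4085, -0.3194, 0.0222]
orientation: [0.934, -0.358, 0.001, 0.0]
wrist_force: [-0.3, -0.1, 0.1]
opening: 0.0532
gripper_force: 0.0
```

Request:
{"op": "servo_tool", "data": {"series": [[[0, 0, 0], [0, 0, 0], 0], [[0, 0, 0], [0, 0, 0], 0], [[0, 0, 0], [0, 0, 0], 0], [[0, 0, 0], [0, 0, 0], 0], [[0, 0, 0], [0, 0, 0], 0], [[0, 0, 0], [0, 0, 0], 0], [[0, 0, 0], [0, 0, 0], 0]], "newtons": 30}}

```text
time_s: 7.8
tool_pos: [0.4081, -0.3193, 0.0219]
orientation: [0.934, -0.358, 0.0, 0.0]
wrist_force: [-0.5, -0.1, 6.3]
opening: 0.0294
gripper_force: 30.0
```

```bash
python3 -c "
from h import *
plan([(.408,-.319,.08,-42,0,20),(.40,-.30,.2,-42,0,35),(.53,.06,.22,-29.3,0,38)])"
```

```text
[[[-0.01,-0.01,-1.94],[0,0,0],0],[[-0.01,0,-1.93],[0,0,0],0],[[-0.01,-0.01,-1.94],[0,-0.001,0],0],[[-0.47,-0.22,-3],[0,0,0],0],[[-0.47,-0.22,-3],[0,0,0],0],[[-0.46,-0.22,-3],[0,0,0],0],[[-0.47,-0.21,-3],[0,0,0],0],[[-1.31,-3.22,-0.18],[0,0,-0.02],0],[[-1.25,-3.25,-0.18],[0,0,-0.02],0],[[-1.18,-3.27,-0.18],[0,0,-0.02],0],[[-1.12,-3.3,-0.18],[0,0,-0.02],0],[[-1.05,-3.32,-0.18],[0,0,-0.02],0]]
[[[-0.98,-3.34,-0.18],[0,0,-0.02],0],[[-0.92,-3.36,-0.18],[0,0,-0.02],0],[[-0.85,-3.37,-0.18],[0,0,-0.02],0],[[-0.78,-3.39,-0.19],[0,0,-0.021],0],[[-0.71,-3.4,-0.18],[0,0,-0.02],0],[[-0.64,-3.42,-0.19],[0,0,-0.021],0]]
end [0.53 0.06 0.22]
```

Request:
{"op": "servo_tool", "data": {"series": [[[0, 0, -1.94], [0, 0, 0], 0], [[0, 0, -1.94], [0, 0, 0], 0], [[0, 0, -1.94], [0, 0, 0], 0], [[-0.47, -0.22, -3], [0, 0, 0], 0], [[-0.47, -0.22, -3], [0, 0, 0], 0], [[-0.46, -0.22, -3], [0, 0, 0], 0], [[-0.47, -0.21, -3], [0, 0, 0], 0], [[-1.31, -3.22, -0.18], [0, 0, -0.02], 0], [[-1.25, -3.25, -0.18], [0, 0, -0.02], 0], [[-1.18, -3.27, -0.18], [0, 0, -0.02], 0], [[-1.12, -3.3, -0.18], [0, 0, -0.02], 0], [[-1.05, -3.32, -0.18], [0, 0, -0.02], 0]]}}

```text
time_s: 9.0
tool_pos: [0.4588, -0.135, 0.2085]
orientation: [0.95, -0.311, -0.0, 0.0]
wrist_force: [0.8, -0.2, -1.5]
opening: 0.0295
gripper_force: 30.0
```

Request:
{"op": "servo_tool", "data": {"series": [[[-0.98, -3.34, -0.18], [0, 0, -0.02], 0], [[-0.92, -3.36, -0.18], [0, 0, -0.02], 0], [[-0.85, -3.37, -0.18], [0, 0, -0.02], 0], [[-0.78, -3.39, -0.19], [0, 0, -0.021], 0], [[-0.71, -3.4, -0.18], [0, 0, -0.02], 0], [[-0.64, -3.42, -0.19], [0, 0, -0.021], 0], [[0, 0, 0], [0, 0, 0], 0], [[0, 0, 0], [0, 0, 0], 0]]}}

```text
time_s: 9.8
tool_pos: [0.5294, 0.0609, 0.2192]
orientation: [0.968, -0.252, -0.001, 0.0]
wrist_force: [0.7, -0.3, -0.7]
opening: 0.0294
gripper_force: 30.0
```

Run:
```python
from h import *
st()
p,d,K,D,T=shot('wrist'); save('w3',p); np.savez('w3.npz',p=p,d=d,K=K,D=D,T=T)
C=cloud(d,K,D,T); Z=C[...,2]; m=(Z>.0105)&(Z<.0175)&(np.hypot(C[...,0]-.615,C[...,1]-.026)<.16)
F=C[m][:,:2]*1000; print(len(F),Z[m].mean())
th=np.radians(-29.3); 
for yw in(-28.3,-28.8,-29.3,-29.8,-30.3):
    n=np.array([np.cos(np.radians(yw)),np.sin(np.radians(yw))]); a=F@n; h=np.histogram(a,bins=np.arange(a.min(),a.max(),1))[0]; print(yw,h.max(), np.sort(h)[-8:].sum())
```

```text
t 9.8 p [0.5294 0.0609 0.2192] yaw -29.2 open 0.0294 gf 30.0 F [ 0.7 -0.3 -0.7]
2134 0.014176709447425183
-28.3 160 1055
-28.8 185 1142
-29.3 183 1235
-29.8 181 1286
-30.3 182 1366
```

View pics/w3.png

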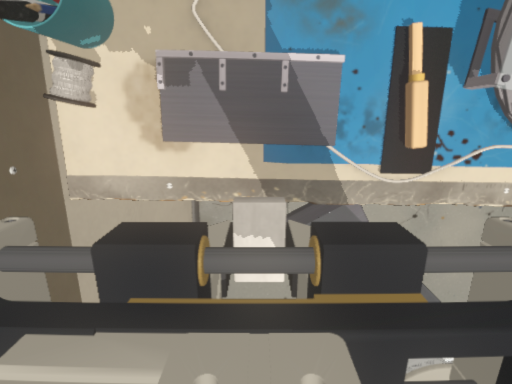

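Run:
```python
from h import *
z=np.load('w3.npz'); p,d,K,D,T=[z[k] for k in'pdKDT']
C=cloud(d,K,D,T); Z=C[...,2]; near=(np.hypot(C[...,0]-.615,C[...,1]-.026)<.16); m=(Z>.0105)&(Z<.0175)&near
m=cv2.morphologyEx(m.astype(np.uint8),cv2.MORPH_OPEN,np.ones((2,2)))>0
F=C[m][:,:2]*1000; yw=-30.
for _ in range(6):
    n=np.array([np.cos(np.radians(yw)),np.sin(np.radians(yw))]); a=F@n
    h,e=np.histogram(a,bins=np.arange(a.min(),a.max()+1,1)); k=np.argmax(np.convolve(h,np.ones(8),'valid')); S=F[(a>e[k]-1)&(a<e[k]+10)]
    l=cv2.fitLine(S.astype(np.float32),cv2.DIST_HUBER,0,.01,.01).ravel(); yw=(np.degrees(np.arctan2(l[1],l[0]))%180)-90
n=np.array([np.cos(np.radians(yw)),np.sin(np.radians(yw))]); u=np.array([-n[1],n[0]]); a=F@n; b=F@u
print('yaw',yw,'n mid',S@n@np.ones(len(S))/len(S),'u ext',np.percentile(b,[.3,1,99,99.7]).round(1))
h,e=np.histogram(a,bins=np.arange(int(a.min()),a.max()+1,1)); print(list(zip(e.astype(int),h)))
w=b[a<np.median(S@n)-10]; h,e=np.histogram(w,bins=np.arange(int(b.min()),b.max()+1,1)); print([(int(x),int(y)) for x,y in zip(e,h) if y])
```

```text
yaw -30.635681 n mid 563.4972383393224 u ext [220.1 226.3 446.  446.7]
[(np.int64(492), np.int64(11)), (np.int64(493), np.int64(0)), (np.int64(494), np.int64(0)), (np.int64(495), np.int64(0)), (np.int64(496), np.int64(0)), (np.int64(497), np.int64(0)), (np.int64(498), np.int64(0)), (np.int64(499), np.int64(0)), (np.int64(500), np.int64(0)), (np.int64(501), np.int64(0)), (np.int64(502), np.int64(0)), (np.int64(503), np.int64(0)), (np.int64(504), np.int64(0)), (np.int64(505), np.int64(0)), (np.int64(506), np.int64(0)), (np.int64(507), np.int64(0)), (np.int64(508), np.int64(0)), (np.int64(509), np.int64(0)), (np.int64(510), np.int64(0)), (np.int64(511), np.int64(0)), (np.int64(512), np.int64(0)), (np.int64(513), np.int64(0)), (np.int64(514), np.int64(0)), (np.int64(515), np.int64(0)), (np.int64(516), np.int64(0)), (np.int64(517), np.int64(0)), (np.int64(518), np.int64(0)), (np.int64(519), np.int64(0)), (np.int64(520), np.int64(0)), (np.int64(521), np.int64(0)), (np.int64(522), np.int64(0)), (np.int64(523), np.int64(0)), (np.int64(524), np.int64(11)), (np.int64(525), np.int64(26)), (np.i
[... 989 characters left out ...]
p.int64(558), np.int64(15)), (np.int64(559), np.int64(23)), (np.int64(560), np.int64(249)), (np.int64(561), np.int64(228)), (np.int64(562), np.int64(173)), (np.int64(563), np.int64(175)), (np.int64(564), np.int64(170)), (np.int64(565), np.int64(175)), (np.int64(566), np.int64(168)), (np.int64(567), np.int64(110)), (np.int64(568), np.int64(1)), (np.int64(569), np.int64(1))]
[(288, 18), (289, 10), (290, 17), (291, 23), (292, 21), (293, 22), (294, 22), (295, 20), (296, 23), (297, 1), (323, 11), (363, 3), (364, 25), (365, 25), (366, 26), (367, 25), (368, 25), (369, 21), (370, 7), (371, 5), (372, 1), (439, 23), (440, 42), (441, 19), (442, 22), (443, 26), (444, 20), (445, 20), (446, 15), (450, 1)]
```

```bash
cat >> h.py <<'E'
NY=-30.64
def tw(a,b):
    n=np.array([np.cos(np.radians(NY)),np.sin(np.radians(NY))]); u=np.array([-n[1],n[0]]); return tuple((n*a+u*b)/1000)
COR={1:(560,363.6),2:(560,288.6)}
def cw(k,x,y): return tw(COR[k][0]+x,COR[k][1]+y)
E
python3 -c "
from h import *
w=cw(1,-52,-24);print(w)
plan([(*w,.10,NY,0,36),(*w,.035,NY,0,22),(*w,.0105,NY,0,8)])"
```

```text
(np.float64(0.6101508032981711), np.float64(0.0332889956982288))
[[[1.67,-0.34,2.38],[0,0,0.005],0],[[1.67,-0.35,2.38],[0,0,0.005],0],[[1.67,-0.35,2.38],[0,0,0.005],0],[[1.66,-0.36,2.38],[0.001,0.001,0.004],0],[[1.66,-0.37,2.37],[0,0,0.005],0],[[0,0,2.17],[0,0,0],0],[[0,0,2.17],[0,0,0],0],[[0,0,2.16],[0,0,0],0],[[0,0,0.61],[0,0,0],0],[[0,0,0.61],[0,0,0],0],[[0,0,0.62],[0,0,0],0],[[0,-0.01,0.61],[0,0,0],0]]
end [0.6102 0.0333 0.0105]
```

Request:
{"op": "servo_tool", "data": {"series": [[[1.67, -0.34, 2.38], [0, 0, 0.005], 0], [[1.67, -0.35, 2.38], [0, 0, 0.005], 0], [[1.67, -0.35, 2.38], [0, 0, 0.005], 0], [[1.66, -0.36, 2.38], [0, 0, 0.005], 0], [[1.66, -0.37, 2.37], [0, 0, 0.005], 0], [[0, 0, 2.17], [0, 0, 0], 0], [[0, 0, 2.17], [0, 0, 0], 0], [[0, 0, 2.16], [0, 0, 0], 0], [[0, 0, 0.61], [0, 0, 0], 0], [[0, 0, 0.61], [0, 0, 0], 0], [[0, 0, 0.62], [0, 0, 0], 0], [[0, 0, 0.61], [0, 0, 0], 0]]}}

```text
time_s: 11.05
tool_pos: [0.6117, 0.0334, 0.0119]
orientation: [0.964, -0.265, 0.001, -0.0]
wrist_force: [-0.4, 0.6, -0.9]
opening: 0.0298
gripper_force: 30.0
```

Request:
{"op": "servo_tool", "data": {"series": [[[0, 0, 0], [0, 0, 0], 0], [[0, 0, 0], [0, 0, 0], 0]]}}

```text
time_s: 11.25
tool_pos: [0.6112, 0.0338, 0.0117]
orientation: [0.964, -0.265, 0.0, -0.0]
wrist_force: [-0.0, -0.4, -1.4]
opening: 0.0297
gripper_force: 30.0
```

Request:
{"op": "servo_tool", "data": {"series": [[[0, 0, 0.12], [0, 0, 0], 0], [[0, 0, 0], [0, 0, 0], 0], [[0, 0, 0], [0, 0, 0], 0.48], [[0, 0, 0], [0, 0, 0], 0.48], [[0, 0, 0], [0, 0, 0], 0.48], [[0, 0, 0], [0, 0, 0], 0.48], [[0, 0, 0], [0, 0, 0], 0.48], [[0, 0, -1], [0, 0, 0], 0.48], [[0, 0, -2], [0, 0, 0], 0.48], [[-1, 0, -4], [0, 0, 0], 0.48], [[-1, 0, -4], [0, 0, 0], 0.48], [[-3, 0, -4], [0, 0, 0], 0.48]]}}

```text
time_s: 12.45
tool_pos: [0.5694, 0.0579, 0.1623]
orientation: [0.964, -0.266, 0.001, -0.0]
wrist_force: [-0.2, -0.1, 1.3]
opening: 0.0442
gripper_force: 0.0
```

```bash
python3 -c "
from h import *
st()
A=np.array([.4712,-.3742]); r=.0423
c=lambda a:tuple(A+r*np.array([np.cos(np.radians(a)),np.sin(np.radians(a))]))
k=c(70); print(k)
plan([(.46,-.19,.22,-38,.7,40),(*k,.2,-38,.7,40),(*k,.08,-38,.7,30)])
plan([(*c(a),.08,-38,0,30) for a in np.linspace(70,214,13)[1:]],start=(*k,.08,-38))
"
```

```text
t 12.4 p [0.5694 0.0579 0.1623] yaw -30.9 open 0.0442 gf 0.0 F [-0.2 -0.1  1.3]
(np.float64(0.4856674520626758), np.float64(-0.33445100214075607))
[[[0.48,3.84,-0.83],[0,0,0.018],0.7],[[0.55,3.83,-0.83],[0,0,0.018],0.7],[[0.62,3.82,-0.83],[0,0,0.018],0.7],[[0.68,3.81,-0.82],[0,-0.001,0.017],0.7],[[0.75,3.8,-0.83],[0,0,0.018],0.7],[[0.82,3.78,-0.82],[-0.001,-0.001,0.017],0.7],[[0.88,3.77,-0.83],[0,0,0.018],0.7],[[2.73,2.45,0.5],[0,0,0],0.7],[[2.73,2.45,0.5],[0,0,0],0.7],[[2.73,2.45,0.5],[0,0,0],0.7],[[2.72,2.46,0.5],[0,0,0],0.7],[[0,0,2.4],[0,0,0],0.7]]
[[[0,0,2.4],[0,0,0],0.7],[[0,0,2.4],[0,0,0],0.7],[[0,0,2.4],[0,0,0],0.7],[[0,0,2.4],[0,0,0],0.7]]
end [ 0.4856 -0.3345  0.08  ]
[[[-0.81,0.36,0],[0,0,0],0],[[-0.71,0.52,0],[0,0,0],0],[[-0.6,0.66,0],[0,0,0],0],[[-0.44,0.76,0],[0,0,0],0],[[-0.27,0.84,0],[0,0,0],0],[[-0.09,0.88,0],[0,0,0],0],[[0.09,0.88,0],[0,0,0],0],[[0.27,0.84,0],[0,0,0],0],[[0.45,0.77,0],[0,0,0],0],[[0.59,0.66,0],[0,0,0],0],[[0.71,0.52,0],[0,0,0],0],[[0.81,0.36,0],[0,0,0],0]]
end [ 0.4361 -0.3979  0.08  ]
```

Request:
{"op": "servo_tool", "data": {"series": [[[0.48, 3.84, -0.83], [0, 0, 0.018], 0.7], [[0.55, 3.83, -0.83], [0, 0, 0.018], 0.7], [[0.62, 3.82, -0.83], [0, 0, 0.018], 0.7], [[0.68, 3.81, -0.82], [0, 0, 0.017], 0.7], [[0.75, 3.8, -0.83], [0, 0, 0.018], 0.7], [[0.82, 3.78, -0.82], [0, 0, 0.017], 0.7], [[0.88, 3.77, -0.83], [0, 0, 0.018], 0.7], [[2.73, 2.45, 0.5], [0, 0, 0], 0.7], [[2.73, 2.45, 0.5], [0, 0, 0], 0.7], [[2.73, 2.45, 0.5], [0, 0, 0], 0.7], [[2.72, 2.46, 0.5], [0, 0, 0], 0.7], [[0, 0, 0], [0, 0, 0], 0.7]]}}

```text
time_s: 13.65
tool_pos: [0.4842, -0.3395, 0.1977]
orientation: [0.945, -0.328, 0.0, 0.001]
wrist_force: [-0.9, 0.2, -0.2]
opening: 0.0642
gripper_force: 0.0
```

Request:
{"op": "servo_tool", "data": {"series": [[[0, 0, 0], [0, 0, 0], 0.7], [[0, 0, 0], [0, 0, 0], 0.7]]}}

```text
time_s: 13.85
tool_pos: [0.4857, -0.3318, 0.1985]
orientation: [0.946, -0.323, 0.0, -0.0]
wrist_force: [-0.5, 0.4, -0.4]
opening: 0.0643
gripper_force: 0.0
```

Run:
```python
from h import *
st()
p,d,K,D,T=shot('wrist'); np.savez('w4.npz',p=p,d=d,K=K,D=D,T=T)
C=cloud(d,K,D,T); m=(np.abs(C[...,2]-.112)<.003)&(np.hypot(C[...,0]-.4857,C[...,1]+.3345)<.03); print('knob',np.median(C[m],0),m.sum())
plan([(.4857,-.3345,.08,-38,.7,30)])
```

```text
t 13.8 p [ 0.4857 -0.3318  0.1985] yaw -37.7 open 0.0643 gf 0.0 F [-0.5  0.4 -0.4]
knob [ 0.4899576  -0.33683826  0.11206721] 235
[[[0.04,0.06,2.96],[0,0,0.001],0.7],[[0.04,0.06,2.97],[0,0,0.001],0.7],[[0.04,0.06,2.96],[0,0,0.002],0.7],[[0.04,0.06,2.97],[-0.001,0,0.001],0.7]]
end [ 0.4857 -0.3345  0.08  ]
```

```bash
python3 -c "
from h import *
A=np.array([.4712,-.3742]); r=.0423
c=lambda a:tuple(A+r*np.array([np.cos(np.radians(a)),np.sin(np.radians(a))]))
k=c(67); print(k)
plan([(*k,.08,-38,.7,30)])
plan([(*c(a),.08,-38,0,30) for a in np.linspace(67,214,13)[1:]],start=(*k,.08,-38))
"
```

```text
(np.float64(0.4877279267350963), np.float64(-0.3352626446989618))
[[[0.09,0.04,2.96],[0,0,0.001],0.7],[[0.09,0.05,2.97],[0,0,0.001],0.7],[[0.09,0.04,2.96],[0,0,0.002],0.7],[[0.1,0.05,2.97],[-0.001,0,0.001],0.7]]
end [ 0.4877 -0.3353  0.08  ]
[[[-0.84,0.33,0],[0,0,0],0],[[-0.76,0.49,0],[0,0,0],0],[[-0.63,0.65,0],[0,0,0],0],[[-0.48,0.76,0],[0,0,0],0],[[-0.3,0.85,0],[0,0,0],0],[[-0.12,0.9,0],[0,0,0],0],[[0.07,0.89,0],[0,0,0],0],[[0.26,0.87,0],[0,0,0],0],[[0.44,0.79,0],[0,0,0],0],[[0.6,0.67,0],[0,0,0],0],[[0.72,0.54,0],[0,0,0],0],[[0.83,0.37,0],[0,0,0],0]]
end [ 0.4361 -0.3979  0.08  ]
```

Request:
{"op": "servo_tool", "data": {"series": [[[0.09, 0.04, 2.96], [0, 0, 0.001], 0.7], [[0.09, 0.05, 2.97], [0, 0, 0.001], 0.7], [[0.09, 0.04, 2.96], [0, 0, 0.002], 0.7], [[0.1, 0.05, 2.97], [0, 0, 0.001], 0.7], [[0, 0, 0], [0, 0, 0], 0], [[0, 0, 0], [0, 0, 0], 0], [[0, 0, 0], [0, 0, 0], 0], [[0, 0, 0], [0, 0, 0], 0], [[0, 0, 0], [0, 0, 0], 0], [[0, 0, 0], [0, 0, 0], 0], [[0, 0, 0], [0, 0, 0], 0], [[0, 0, 0], [0, 0, 0], 0]], "newtons": 10}}

```text
time_s: 15.1
tool_pos: [0.4888, -0.3359, 0.0802]
orientation: [0.945, -0.326, 0.001, -0.001]
wrist_force: [2.4, 4.4, 4.9]
opening: 0.0154
gripper_force: 10.0
```

Request:
{"op": "servo_tool", "data": {"series": [[[0, 0, 0], [0, 0, 0], 0], [[0, 0, 0], [0, 0, 0], 0], [[0, 0, 0], [0, 0, 0], 0]]}}

```text
time_s: 15.4
tool_pos: [0.4885, -0.3357, 0.0795]
orientation: [0.945, -0.326, 0.001, -0.001]
wrist_force: [3.6, 5.0, 0.8]
opening: 0.0157
gripper_force: 10.0
```

Request:
{"op": "servo_tool", "data": {"series": [[[-0.84, 0.33, 0], [0, 0, 0], 0], [[-0.76, 0.49, 0], [0, 0, 0], 0], [[-0.63, 0.65, 0], [0, 0, 0], 0], [[-0.48, 0.76, 0], [0, 0, 0], 0], [[-0.3, 0.85, 0], [0, 0, 0], 0], [[-0.12, 0.9, 0], [0, 0, 0], 0], [[0.07, 0.89, 0], [0, 0, 0], 0], [[0.26, 0.87, 0], [0, 0, 0], 0], [[0.44, 0.79, 0], [0, 0, 0], 0], [[0.6, 0.67, 0], [0, 0, 0], 0], [[0.72, 0.54, 0], [0, 0, 0], 0], [[0.83, 0.37, 0], [0, 0, 0], 0]]}}

```text
time_s: 16.6
tool_pos: [0.4344, -0.3969, 0.0785]
orientation: [0.945, -0.326, -0.002, -0.002]
wrist_force: [0.3, 8.8, 3.8]
opening: 0.016
gripper_force: 10.0
```

Request:
{"op": "servo_tool", "data": {"series": [[[0, 0, 0], [0, 0, 0], 0], [[0, 0, 0], [0, 0, 0], 0.5], [[0, 0, 0], [0, 0, 0], 0.5], [[0, 0, 0], [0, 0, 0], 0.5], [[0, 0, 0], [0, 0, 0], 0.5], [[0, 0, -3], [0, 0, 0], 0.5], [[-1, 0, -4], [0, 0, 0], 0.5], [[-2, -1, -4], [0, 0, 0], 0.5], [[-1, -1, -4], [0, 0, 0], 0.5], [[-1, -1, -2], [0, 0, 0], 0.5], [[0, 0, 0], [0, 0, 0], 0.5], [[0, 0, 0], [0, 0, 0], 0.5]]}}

```text
time_s: 17.8
tool_pos: [0.4145, -0.3454, 0.2498]
orientation: [0.945, -0.326, 0.0, 0.001]
wrist_force: [-0.2, -0.2, -0.6]
opening: 0.0458
gripper_force: 0.0
```

Run:
```python
from h import *
st()
p,d,K,D,T=shot('wrist'); save('w5',p); np.savez('w5.npz',p=p,d=d,K=K,D=D,T=T)
C=cloud(d,K,D,T); m=(np.abs(C[...,2]-.03)<.004)&(np.hypot(C[...,0]-.4045,C[...,1]+.322)<.06); v,u=np.nonzero(m); print(u.min(),u.max(),v.min(),v.max())
blk(p,d,K,D,T,(u.min(),v.min(),u.max()+1,v.max()+1),.0255,.036,.03)
```

```text
t 17.8 p [ 0.4145 -0.3454  0.2498] yaw -38.1 open 0.0458 gf 0.0 F [-0.2 -0.2 -0.6]
225 270 146 202
blk [ 401.5 -333.4] size [29.9 50.5] long yaw -32.3 z 0.0302
```

View pics/w5.png

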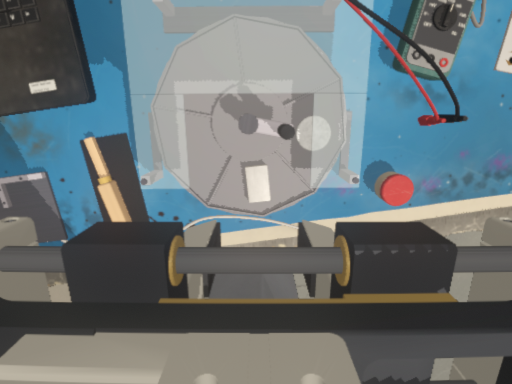

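```bash
python3 -c "
from h import *
plan([(.4015,-.3334,.13,-32.3,.58,40),(.4015,-.3334,.021,-32.3,.58,20)])"
```

```text
[[[-0.43,-0.05,2.97],[0,0,-0.026],0.58],[[-0.43,-0.06,2.97],[0,0,-0.025],0.58],[[-0.43,-0.07,2.97],[0,0,-0.026],0.58],[[-0.42,-0.07,2.97],[0.001,0.001,-0.025],0.58],[[0,0,1.82],[0,0,0],0.58],[[0,0,1.82],[0,0,0],0.58],[[0,0,1.81],[0,0,0],0.58],[[0,0,1.82],[0,0,0],0.58],[[0,0,1.81],[0,0,0],0.58],[[0,0,1.82],[0,0,0],0.58]]
end [ 0.4015 -0.3334  0.021 ]
```

Request:
{"op": "servo_tool", "data": {"series": [[[-0.43, -0.05, 2.97], [0, 0, -0.026], 0.58], [[-0.43, -0.06, 2.97], [0, 0, -0.025], 0.58], [[-0.43, -0.07, 2.97], [0, 0, -0.026], 0.58], [[-0.42, -0.07, 2.97], [0, 0, -0.025], 0.58], [[0, 0, 2.4], [0, 0, 0], 0.58], [[0, 0, 2.4], [0, 0, 0], 0.58], [[0, 0, 2.2], [0, 0, 0], 0.58], [[0, 0, 1.8], [0, 0, 0], 0.58], [[0, 0, 1.2], [0, 0, 0], 0.58], [[0, 0, 0.6], [0, 0, 0], 0.58], [[0, 0, 0.3], [0, 0, 0], 0.58], [[0, 0, 0], [0, 0, 0], 0.58]]}}

```text
time_s: 19.05
tool_pos: [0.4024, -0.3331, 0.0215]
orientation: [0.961, -0.278, -0.0, -0.0]
wrist_force: [0.2, -0.0, 0.5]
opening: 0.0533
gripper_force: 0.0
```

Request:
{"op": "servo_tool", "data": {"series": [[[0, 0, 0], [0, 0, 0], 0], [[0, 0, 0], [0, 0, 0], 0], [[0, 0, 0], [0, 0, 0], 0], [[0, 0, 0], [0, 0, 0], 0], [[0, 0, 0], [0, 0, 0], 0], [[0, 0, 0], [0, 0, 0], 0], [[0, 0, 0], [0, 0, 0], 0]], "newtons": 30}}

```text
time_s: 19.75
tool_pos: [0.4026, -0.3334, 0.0222]
orientation: [0.961, -0.278, 0.0, 0.0]
wrist_force: [-1.3, -0.2, 5.7]
opening: 0.0295
gripper_force: 30.0
```

```bash
python3 -c "
from h import *
st()
w=cw(2,-52,-24);print(w); v=cw(2,-130,-24)
plan([(.4015,-.3334,.06,-32.3,0,20),(.40,-.31,.2,-32.3,0,35),(*v,.2,NY,0,38)])"
```

```text
t 19.8 p [ 0.4026 -0.3334  0.0222] yaw -32.3 open 0.0295 gf 30.0 F [-1.3 -0.2  5.7]
(np.float64(0.571927638077182), np.float64(-0.03123998725121018))
[[[-0.05,0.03,-1.89],[0,0,0],0],[[-0.04,0.03,-1.89],[0,-0.001,0],0],[[-0.28,-0.38,-2.8],[0,0,0],0],[[-0.27,-0.38,-2.8],[0,0,0],0],[[-0.28,-0.38,-2.8],[0,0,0],0],[[-0.27,-0.38,-2.8],[0,0,0],0],[[-0.28,-0.37,-2.81],[0,0,0],0],[[-0.9,-3.61,0],[0,0,-0.003],0],[[-0.89,-3.62,0],[0,0,-0.003],0],[[-0.88,-3.62,0],[0,0,-0.003],0],[[-0.87,-3.62,0],[0,0,-0.003],0],[[-0.86,-3.63,0],[0,0,-0.003],0]]
[[[-0.85,-3.63,0],[0,0,-0.003],0],[[-0.85,-3.63,0],[0,0,-0.004],0],[[-0.83,-3.63,0],[0,0,-0.003],0],[[-0.82,-3.64,0],[0,0,-0.004],0]]
end [0.5048 0.0086 0.2   ]
```

Request:
{"op": "servo_tool", "data": {"series": [[[0, 0, -1.89], [0, 0, 0], 0], [[0, 0, -1.89], [0, 0, 0], 0], [[-0.28, -0.38, -2.8], [0, 0, 0], 0], [[-0.27, -0.38, -2.8], [0, 0, 0], 0], [[-0.28, -0.38, -2.8], [0, 0, 0], 0], [[-0.27, -0.38, -2.8], [0, 0, 0], 0], [[-0.28, -0.37, -2.81], [0, 0, 0], 0], [[-0.9, -3.61, 0], [0, 0, -0.003], 0], [[-0.89, -3.62, 0], [0, 0, -0.003], 0], [[-0.88, -3.62, 0], [0, 0, -0.003], 0], [[-0.87, -3.62, 0], [0, 0, -0.003], 0], [[-0.86, -3.63, 0], [0, 0, -0.003], 0]]}}

```text
time_s: 20.95
tool_pos: [0.4589, -0.1313, 0.1993]
orientation: [0.963, -0.271, -0.0, 0.0]
wrist_force: [1.0, 0.4, -1.4]
opening: 0.0297
gripper_force: 30.0
```

Request:
{"op": "servo_tool", "data": {"series": [[[-0.85, -3.63, 0], [0, 0, -0.003], 0], [[-0.85, -3.63, 0], [0, 0, -0.004], 0], [[-0.83, -3.63, 0], [0, 0, -0.003], 0], [[-0.82, -3.64, 0], [0, 0, -0.004], 0], [[0, 0, 0], [0, 0, 0], 0], [[0, 0, 0], [0, 0, 0], 0]]}}

```text
time_s: 21.55
tool_pos: [0.5051, 0.01, 0.1991]
orientation: [0.965, -0.263, -0.001, 0.0]
wrist_force: [0.1, -0.7, -2.1]
opening: 0.0296
gripper_force: 30.0
```

```bash
cat >> h.py <<'E'
def trayblk(k,a,r=.06):
    "block near corner k in corner frame"
    p,d,K,D,T=a; C=cloud(d,K,D,T); c=cw(k,-40,-22); m=((C[...,2]>.0155)&(C[...,2]<.0225)&(np.hypot(C[...,0]-c[0],C[...,1]-c[1])<r)).astype(np.uint8)
    m=cv2.morphologyEx(m,cv2.MORPH_OPEN,np.ones((3,3)))
    if not m.any(): print('none',k); return
    cc=max(cv2.findContours(m,0,1)[0],key=cv2.contourArea); t=np.radians(NY); M=np.array([[np.cos(t),np.sin(t)],[-np.sin(t),np.cos(t)]])
    w=(ray(cc.reshape(-1,2),K,D,T,.018)[:,:2]*1000)@M.T-np.array(COR[k]); r=cv2.minAreaRect(w.astype(np.float32))
    b=cv2.boxPoints(r); e=b[1]-b[0] if np.linalg.norm(b[1]-b[0])>np.linalg.norm(b[2]-b[1]) else b[2]-b[1]
    print('corner',k,'ctr',np.round(r[0],1),'size',np.round(r[1],1),'yaw in tray',round(float((np.degrees(np.arctan2(e[1],e[0]))+90)%180-90),1),'area',m.sum())
E
python3 -c "
from h import *
st()
a=shot('wrist'); np.savez('w6.npz',**dict(zip('pdKDT',a))); save('w6',a[0]); trayblk(1,a)
w=cw(2,-52,-24)
plan([(*w,.10,NY,0,36),(*w,.035,NY,0,22),(*w,.0095,NY,0,8)])"
```

```text
t 21.6 p [0.5051 0.01   0.1991] yaw -30.4 open 0.0296 gf 30.0 F [ 0.1 -0.7 -2.1]
corner 1 ctr [-52.9 -23.5] size [29.7 49.4] yaw in tray -2.3 area 1146
[[[1.95,0,2.47],[0,0,0],0],[[1.95,0,2.47],[0,0,0],0],[[1.95,0,2.47],[0.001,0,0],0],[[1.95,0,2.48],[0,0.001,0.001],0],[[0,0,2.17],[0,0,0],0],[[0,0,2.16],[0,0,0],0],[[0,0,2.17],[0,0,0],0],[[0,0,0.64],[0,0,0],0],[[0,0,0.64],[0,0,0],0],[[0,0,0.63],[0,0,0],0],[[0,0,0.64],[0,0,0],0]]
end [ 0.5719 -0.0312  0.0095]
```

Request:
{"op": "servo_tool", "data": {"series": [[[1.95, 0, 2.47], [0, 0, 0], 0], [[1.95, 0, 2.47], [0, 0, 0], 0], [[1.95, 0, 2.47], [0, 0, 0], 0], [[1.95, 0, 2.48], [0, 0, 0], 0], [[0, 0, 2.17], [0, 0, 0], 0], [[0, 0, 2.16], [0, 0, 0], 0], [[0, 0, 2.17], [0, 0, 0], 0], [[0, 0, 0.64], [0, 0, 0], 0], [[0, 0, 0.64], [0, 0, 0], 0], [[0, 0, 0.63], [0, 0, 0], 0], [[0, 0, 0.64], [0, 0, 0], 0], [[0, 0, 0], [0, 0, 0], 0]]}}

```text
time_s: 22.8
tool_pos: [0.5731, -0.031, 0.0103]
orientation: [0.965, -0.264, 0.0, 0.0]
wrist_force: [-0.2, -0.6, -1.6]
opening: 0.0291
gripper_force: 30.0
```

Request:
{"op": "servo_tool", "data": {"series": [[[0, 0, 0], [0, 0, 0], 0], [[0, 0, 0], [0, 0, 0], 0]]}}

```text
time_s: 23.0
tool_pos: [0.5729, -0.0307, 0.0105]
orientation: [0.965, -0.264, 0.0, -0.0]
wrist_force: [-0.6, 0.5, -1.5]
opening: 0.0299
gripper_force: 30.0
```

Release, lift, and move back to look at both blocks, the pad and the stick.

Request:
{"op": "servo_tool", "data": {"series": [[[0, 0, 0], [0, 0, 0], 0.48], [[0, 0, 0], [0, 0, 0], 0.48], [[0, 0, 0], [0, 0, 0], 0.48], [[0, 0, 0], [0, 0, 0], 0.48], [[0, 0, 0], [0, 0, 0], 0.48], [[0, 0, -1], [0, 0, 0], 0.48], [[0, 0, -2], [0, 0, 0], 0.48], [[-1, 0, -4], [0, 0, 0], 0.48], [[-2, 1, -4], [0, 0, 0], 0.48], [[-3, 2, -4], [0, 0, 0], 0.48], [[-3, 2, -4], [0, 0, 0], 0.48], [[-2, 1, -1], [0, 0, 0], 0.48]]}}

```text
time_s: 24.2
tool_pos: [0.4527, -0.0262, 0.2082]
orientation: [0.965, -0.264, 0.003, 0.0]
wrist_force: [0.9, -0.4, -0.3]
opening: 0.044
gripper_force: 0.0
```

Request:
{"op": "servo_tool", "data": {"series": [[[0, 0, 0], [0, 0, 0], 0.48], [[0, 0, 0], [0, 0, 0], 0.48], [[0, 0, 0], [0, 0, 0], 0.48]]}}

```text
time_s: 24.5
tool_pos: [0.4532, -0.0262, 0.2043]
orientation: [0.965, -0.264, 0.0, -0.0]
wrist_force: [1.2, 0.4, -0.4]
opening: 0.0441
gripper_force: 0.0
```

```bash
cat >> h.py <<'E'
def stick(a):
    p,d,K,D,T=a; C=cloud(d,K,D,T); Z=C[...,2]; near=np.hypot(C[...,0]-.51,C[...,1]+.15)<.12
    S=C[(Z>.0185)&(Z<.027)&near][:,:2]*1000; m=((Z>.0185)&(Z<.027)&near).astype(np.uint8)
    m=cv2.morphologyEx(m,cv2.MORPH_OPEN,np.ones((3,3))); c=max(cv2.findContours(m,0,1)[0],key=cv2.contourArea)
    r=cv2.minAreaRect((ray(c.reshape(-1,2),K,D,T,.023)[:,:2]*1000).astype(np.float32)); b=cv2.boxPoints(r); e=b[1]-b[0] if np.linalg.norm(b[1]-b[0])>np.linalg.norm(b[2]-b[1]) else b[2]-b[1]
    print('handle',np.round(r[0],1),np.round(r[1],1),'yaw',round(float((np.degrees(np.arctan2(e[1],e[0]))+90)%180-90),1))
    g=cv2.cvtColor(p,cv2.COLOR_RGB2GRAY); q=(((g<75)|(Z>.0075))&near&(Z<.03)&(p[...,2].astype(int)-p[...,0]<40)).astype(np.uint8); q=cv2.morphologyEx(cv2.morphologyEx(q,cv2.MORPH_OPEN,np.ones((5,5))),cv2.MORPH_CLOSE,np.ones((5,5)))
    c=max(cv2.findContours(q,0,1)[0],key=cv2.contourArea); r=cv2.minAreaRect((ray(c.reshape(-1,2),K,D,T,.003)[:,:2]*1000).astype(np.float32)); print('pad',np.round(r[0],1),np.round(r[1],1),round(r[2],1))
E
python3 -c "
from h import *
st()
a=shot('wrist'); np.savez('w7.npz',**dict(zip('pdKDT',a))); save('w7',a[0]); trayblk(1,a); trayblk(2,a); stick(a)
"
```

```text
t 24.5 p [ 0.4532 -0.0262  0.2043] yaw -30.6 open 0.0441 gf 0.0 F [ 1.2  0.4 -0.4]
corner 1 ctr [-52.5 -23.8] size [30.9 50.2] yaw in tray -0.4 area 1186
corner 2 ctr [-52.9 -24. ] size [29.9 47.8] yaw in tray -0.2 area 1153
handle [ 501.8 -146.9] [20.6 87.4] yaw -22.9
pad [ 506.9 -154.3] [ 69.3 173.4] 60.5
```

View pics/w7.png

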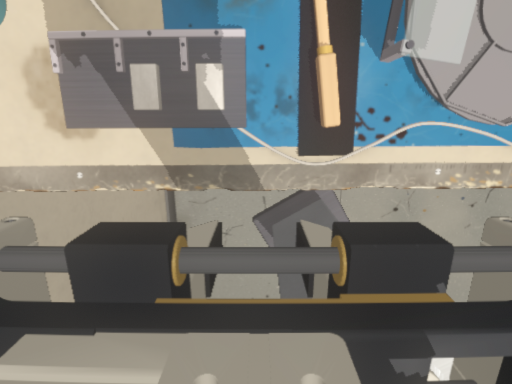

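```bash
python3 -c "
from h import *
plan([(.498,-.1456,.12,-22.9,.48,38),(.498,-.1456,.0065,-22.9,.48,20)])"
```

```text
[[[1.99,1.6,1.68],[0,0,-0.027],0.48],[[1.95,1.66,1.68],[0,0,-0.027],0.48],[[1.9,1.71,1.68],[0,0,-0.027],0.48],[[1.85,1.75,1.67],[0,0,-0.027],0.48],[[1.81,1.81,1.68],[-0.001,0.001,-0.026],0.48],[[0,0,1.89],[0,0,0],0.48],[[0,0,1.89],[0,0,0],0.48],[[0,0,1.89],[0,0,0],0.48],[[0,0,1.89],[0,0,0],0.48],[[0,0,1.89],[0,0,0],0.48],[[0,-0.01,1.9],[0,0,0],0.48]]
end [ 0.498  -0.1456  0.0065]
```

Request:
{"op": "servo_tool", "data": {"series": [[[1.99, 1.6, 1.68], [0, 0, -0.027], 0.48], [[1.95, 1.66, 1.68], [0, 0, -0.027], 0.48], [[1.9, 1.71, 1.68], [0, 0, -0.027], 0.48], [[1.85, 1.75, 1.67], [0, 0, -0.027], 0.48], [[1.81, 1.81, 1.68], [0, 0, -0.026], 0.48], [[0, 0, 2.4], [0, 0, 0], 0.48], [[0, 0, 2.4], [0, 0, 0], 0.48], [[0, 0, 2.4], [0, 0, 0], 0.48], [[0, 0, 1.9], [0, 0, 0], 0.48], [[0, 0, 1.2], [0, 0, 0], 0.48], [[0, 0, 0.7], [0, 0, 0], 0.48], [[0, 0, 0.35], [0, 0, 0], 0.48]]}}

```text
time_s: 25.75
tool_pos: [0.4975, -0.1454, 0.0062]
orientation: [0.98, -0.199, -0.0, -0.0]
wrist_force: [0.9, 0.4, -0.2]
opening: 0.0445
gripper_force: 0.0
```

Request:
{"op": "servo_tool", "data": {"series": [[[0, 0, 0], [0, 0, 0], 0.48], [[0, 0, 0], [0, 0, 0], 0], [[0, 0, 0], [0, 0, 0], 0], [[0, 0, 0], [0, 0, 0], 0], [[0, 0, 0], [0, 0, 0], 0], [[0, 0, 0], [0, 0, 0], 0], [[0, 0, 0], [0, 0, 0], 0], [[0, 0, 0], [0, 0, 0], 0]], "newtons": 40}}

```text
time_s: 26.55
tool_pos: [0.4979, -0.146, 0.0076]
orientation: [0.98, -0.199, 0.0, 0.0]
wrist_force: [-1.2, -0.4, 6.1]
opening: 0.0195
gripper_force: 40.0
```

```bash
python3 -c "
from h import *
st()
x,y,z=bot.sense()['tool_pos']
w=cw(2,-105-95,-24); print(w)
plan([(x,y,.06,-22.9,0,20),(.44,-.09,.09,-26,0,36),(*w,.09,NY,0,36)])"
```

```text
t 26.6 p [ 0.4979 -0.146   0.0076] yaw -22.9 open 0.0195 gf 40.0 F [-1.2 -0.4  6.1]
(np.float64(0.4445904450569558), np.float64(0.04418705878487444))
[[[0,0,-1.75],[0,0,0],0],[[0,0,-1.75],[0,0,0],0],[[0,0,-1.74],[0,-0.001,-0.001],0],[[-2.5,-0.97,-1],[0,0,0.018],0],[[-2.52,-0.92,-1],[0,0,0.018],0],[[-2.54,-0.88,-1],[0,0,0.019],0],[[-1.37,-3.07,0],[0,0,0.02],0],[[-1.43,-3.04,0],[0,0,0.02],0],[[-1.49,-3,0],[0,0,0.02],0],[[-1.54,-2.98,-0.01],[0,0,0.021],0]]
end [0.4446 0.0442 0.09  ]
```

Request:
{"op": "servo_tool", "data": {"series": [[[0, 0, -1.75], [0, 0, 0], 0], [[0, 0, -1.75], [0, 0, 0], 0], [[0, 0, -1.74], [0, 0, 0], 0], [[-2.5, -0.97, -1], [0, 0, 0.018], 0], [[-2.52, -0.92, -1], [0, 0, 0.018], 0], [[-2.54, -0.88, -1], [0, 0, 0.019], 0], [[-1.37, -3.07, 0], [0, 0, 0.02], 0], [[-1.43, -3.04, 0], [0, 0, 0.02], 0], [[-1.49, -3, 0], [0, 0, 0.02], 0], [[-1.54, -2.98, 0], [0, 0, 0.021], 0], [[0, 0, 0], [0, 0, 0], 0], [[0, 0, 0], [0, 0, 0], 0]]}}

```text
time_s: 27.75
tool_pos: [0.4441, 0.0452, 0.0893]
orientation: [0.965, -0.263, -0.0, 0.0]
wrist_force: [-0.6, -0.7, -0.4]
opening: 0.0193
gripper_force: 40.0
```

```bash
cat >> h.py <<'E'
def held(a):
    "held stick in the tool frame (mm): axis and tip"
    p,d,K,D,T=a; C=cloud(d,K,D,T); G=tcp(); L=(C-G[:3,3])@G[:3,:3]; h=cv2.cvtColor(p,cv2.COLOR_RGB2HSV)
    m=(L[...,0]>.042)&(L[...,0]<.13)&(np.abs(L[...,1])<.03)&(np.abs(L[...,2]+.007)<.02)&(h[...,0]<22)&(h[...,1]>80)
    S=L[m]*1000; print(len(S),'x',np.percentile(S[:,0],[1,99,99.8]).round(1))
    for lo in(55,70,85,98):
        s=S[(S[:,0]>lo)&(S[:,0]<lo+8)]
        if len(s): print(lo+4,'y',np.percentile(s[:,1],[3,50,97]).round(1),'z',np.median(s[:,2]).round(1))
E
python3 -c "
from h import *
st()
a=shot('wrist'); np.savez('w8.npz',**dict(zip('pdKDT',a))); save('w8',a[0]); held(a); trayblk(1,a); trayblk(2,a)
"
```

```text
t 27.8 p [0.4441 0.0452 0.0893] yaw -30.6 open 0.0193 gf 40.0 F [-0.6 -0.7 -0.4]
2985 x [ 42.6 103.2 103.7]
59 y [-6.5 -1.2  4.5] z -6.8
74 y [-6.4 -1.3  4.4] z -6.8
89 y [-6.4 -1.3  4.2] z -6.7
102 y [-6.7 -1.3  4.6] z -6.8
corner 1 ctr [-64.2 -23.7] size [30.5 28.6] yaw in tray 89.3 area 1783
corner 2 ctr [-64.1 -23.3] size [27.8 30.2] yaw in tray -89.9 area 1721
```

View pics/w8.png

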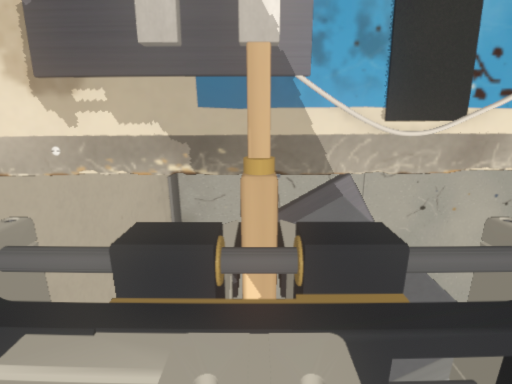

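```bash
python3 -c "
from h import *
P=lambda x,y:cw(2,x-104,y-1.2)
plan([(*P(-92,-23.8),.03,NY,0,30),(*P(-92,-23.8),.012,NY,0,8),(*P(-78,-23.8),.012,NY,0,6),(*P(-49.5,-23.8),.012,NY,0,3.2)])"
```

```text
[[[0.21,0.03,2.96],[0,0,0],0],[[0.22,0.02,2.96],[0.001,0,-0.001],0],[[0,0,0.6],[0,0,0],0],[[0,0,0.6],[0,0,0],0],[[0,0,0.6],[0,0,0],0],[[0.47,0,0],[0,0,0],0],[[0.47,0,0],[0,0,0],0],[[0.46,0.01,0],[0,0,0],0],[[0.32,0,0],[0,0,0],0],[[0.32,0,0],[0,0,0],0],[[0.32,0,0],[0,0,0],0],[[0.32,0,0],[0,0,0],0]]
[[[0.31,0,0],[0,0,0],0],[[0.32,0,0],[0,0,0],0],[[0.31,0,0],[0,0,0],0],[[0.32,0,0],[0,0,0],0],[[0.31,0,0],[0,0,0],0]]
end [0.4841 0.0196 0.012 ]
```

Request:
{"op": "servo_tool", "data": {"series": [[[0.21, 0.03, 2.96], [0, 0, 0], 0], [[0.22, 0.02, 2.96], [0, 0, 0], 0], [[0, 0, 0.6], [0, 0, 0], 0], [[0, 0, 0.6], [0, 0, 0], 0], [[0, 0, 0.6], [0, 0, 0], 0], [[0.2, 0, 0], [0, 0, 0], 0], [[0, 0, 0], [0, 0, 0], 0]]}}

```text
time_s: 28.5
tool_pos: [0.4505, 0.0406, 0.0128]
orientation: [0.964, -0.265, 0.001, -0.0]
wrist_force: [1.1, 0.2, -0.5]
opening: 0.0198
gripper_force: 40.0
```

Request:
{"op": "servo_tool", "data": {"series": [[[0.4, 0, 0], [0, 0, 0], 0], [[0.4, 0, 0], [0, 0, 0], 0], [[0.4, 0, 0], [0, 0, 0], 0], [[0.32, 0, 0], [0, 0, 0], 0], [[0.32, 0, 0], [0, 0, 0], 0], [[0.32, 0, 0], [0, 0, 0], 0], [[0.32, 0, 0], [0, 0, 0], 0], [[0.3, 0, 0], [0, 0, 0], 0], [[0.3, 0, 0], [0, 0, 0], 0], [[0.3, 0, 0], [0, 0, 0], 0], [[0.3, 0, 0], [0, 0, 0], 0], [[0.3, 0, 0], [0, 0, 0], 0]]}}

```text
time_s: 29.7
tool_pos: [0.4839, 0.0204, 0.0122]
orientation: [0.964, -0.265, -0.0, 0.0]
wrist_force: [-8.3, 4.4, 3.4]
opening: 0.0198
gripper_force: 40.0
```

```bash
cat >> h.py <<'E'
def inc(k):
    x,y,z=bot.sense()['tool_pos']; t=np.radians(NY); w=np.array([[np.cos(t),np.sin(t)],[-np.sin(t),np.cos(t)]])@np.array([x,y])*1000-np.array(COR[k]); print('tip in corner',k,(w+[104,1.2]).round(1),'z',round(z,4))
E
python3 -c "
from h import *
st(); inc(2)
a=shot('wrist'); np.savez('w9.npz',**dict(zip('pdKDT',a))); held(a); trayblk(1,a); trayblk(2,a,.045)
"
```

```text
t 29.7 p [0.4839 0.0204 0.0122] yaw -30.7 open 0.0198 gf 40.0 F [-8.3  4.4  3.4]
tip in corner 2 [-50.  -23.3] z 0.0122
3090 x [ 42.5 103.5 104. ]
59 y [-6.   0.3  6.5] z -6.9
74 y [-5.8  0.   6.4] z -7.0
89 y [-5.7 -0.2  6.2] z -7.1
102 y [-6.1 -0.7  4.7] z -7.1
corner 1 ctr [-54.  -24.2] size [31.3 47.8] yaw in tray -0.5 area 6260
corner 2 ctr [-57.9 -23.7] size [29.7 53.7] yaw in tray -0.1 area 4357
```

```bash
python3 -c "
from h import *
P=lambda x,y:cw(2,x-104,y-1.2)
plan([(*P(-64,-23.5),.012,NY,0,8),(*P(-64,-52),.012,NY,0,10),(*P(-5,-52),.012,NY,0,12),(*P(-5,-46),.012,NY,0,4),(*P(-5,-35.6),.012,NY,0,2)])"
```

```text
[[[-0.69,0.01,0],[0,0,-0.001],0],[[-0.69,0,0.01],[0,0.001,-0.001],0],[[0,0.95,0],[0,0,0],0],[[0,0.95,0],[0,0,0],0],[[0,0.95,0],[0,0,0],0],[[1.18,0,0],[0,0,0],0],[[1.18,0,0],[0,0,0],0],[[1.18,0,0],[0,0,0],0],[[1.18,0,0],[0,0,0],0],[[1.18,0,0],[0,0,0],0],[[0,-0.3,0],[0,0,0],0],[[0,-0.3,0],[0,0,0],0]]
[[[0,-0.17,0],[0,0,0],0],[[0,-0.17,0],[0,0,0],0],[[0,-0.17,0],[0,0,0],0],[[0,-0.18,0],[0,0,0],0],[[0,-0.17,0],[0,0,0],0],[[0,-0.18,0],[0,0,0],0]]
end [ 0.5164 -0.0132  0.012 ]
```

Request:
{"op": "servo_tool", "data": {"series": [[[-0.69, 0, 0], [0, 0, 0], 0], [[-0.69, 0, 0], [0, 0, 0], 0], [[0, 0.95, 0], [0, 0, 0], 0], [[0, 0.95, 0], [0, 0, 0], 0], [[0, 0.95, 0], [0, 0, 0], 0], [[1.18, 0, 0], [0, 0, 0], 0], [[1.18, 0, 0], [0, 0, 0], 0], [[1.18, 0, 0], [0, 0, 0], 0], [[1.18, 0, 0], [0, 0, 0], 0], [[1.18, 0, 0], [0, 0, 0], 0], [[0, -0.3, 0], [0, 0, 0], 0], [[0, -0.3, 0], [0, 0, 0], 0]]}}

```text
time_s: 30.95
tool_pos: [0.5113, -0.0218, 0.012]
orientation: [0.964, -0.265, -0.0, -0.0]
wrist_force: [0.5, 0.5, -0.7]
opening: 0.0195
gripper_force: 40.0
```

Request:
{"op": "servo_tool", "data": {"series": [[[0, -0.17, 0], [0, 0, 0], 0], [[0, -0.17, 0], [0, 0, 0], 0], [[0, -0.17, 0], [0, 0, 0], 0], [[0, -0.17, 0], [0, 0, 0], 0], [[0, -0.17, 0], [0, 0, 0], 0], [[0, -0.17, 0], [0, 0, 0], 0], [[0, 0, 0], [0, 0, 0], 0]]}}

```text
time_s: 31.65
tool_pos: [0.5167, -0.0129, 0.0123]
orientation: [0.964, -0.265, 0.0, -0.0]
wrist_force: [-0.5, -0.1, -0.7]
opening: 0.0193
gripper_force: 40.0
```

```bash
python3 -c "
from h import *
st(); inc(2)"
```

```text
t 31.6 p [ 0.5167 -0.0129  0.0123] yaw -30.7 open 0.0193 gf 40.0 F [-0.5 -0.1 -0.7]
tip in corner 2 [ -4.9 -35.2] z 0.0123
```

Request:
{"op": "servo_tool", "data": {"series": [[[0, -0.1, 0], [0, 0, 0], 0], [[0, -0.1, 0], [0, 0, 0], 0], [[0, 0, 0], [0, 0, 0], 0]]}}

```text
time_s: 31.95
tool_pos: [0.5177, -0.0114, 0.0123]
orientation: [0.964, -0.265, 0.0, -0.0]
wrist_force: [-0.4, -0.1, -0.1]
opening: 0.0201
gripper_force: 40.0
```

```bash
python3 -c "
from h import *
st(); inc(2)
a=shot('wrist'); np.savez('w10.npz',**dict(zip('pdKDT',a))); save('w10',a[0]);held(a)"
```

```text
t 31.9 p [ 0.5177 -0.0114  0.0123] yaw -30.7 open 0.0201 gf 40.0 F [-0.4 -0.1 -0.1]
tip in corner 2 [ -4.8 -33.3] z 0.0123
2226 x [42.3 88.2 89.2]
59 y [-5.4  0.4  5.6] z -6.6
74 y [-5.2  0.4  5.5] z -6.6
89 y [-5.1  0.6  5.9] z -6.6
102 y [-2.  -1.1  2.6] z -6.3
```

View pics/w10.png

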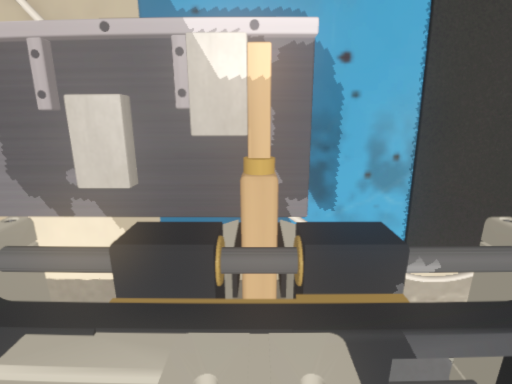

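```bash
cat >> h.py <<'E'
def wallcheck(k,a):
    "block edges in corner frame, coloured stick masked out"
    p,d,K,D,T=a; C=cloud(d,K,D,T); h=cv2.cvtColor(p,cv2.COLOR_RGB2HSV); t=np.radians(NY); M=np.array([[np.cos(t),np.sin(t)],[-np.sin(t),np.cos(t)]])
    L=(C[...,:2]*1000)@M.T-np.array(COR[k])
    m=((C[...,2]>.0158)&(C[...,2]<.0225)&(h[...,1]<60)&(L[...,0]<6)&(L[...,0]>-95)&(L[...,1]<6)&(L[...,1]>-62)).astype(np.uint8)
    m=cv2.morphologyEx(m,cv2.MORPH_OPEN,np.ones((3,3))); c=max(cv2.findContours(m,0,1)[0],key=cv2.contourArea)
    w=(ray(c.reshape(-1,2),K,D,T,.018)[:,:2]*1000)@M.T-np.array(COR[k]); r=cv2.minAreaRect(w.astype(np.float32))
    print('corner',k,'ctr',np.round(r[0],1),np.round(r[1],1),round(r[2],1),'x',w[:,0].min().round(1),w[:,0].max().round(1),'y',w[:,1].min().round(1),w[:,1].max().round(1))
    f=(np.abs(C[...,2]-.014)<.0018)&(h[...,1]<60); g=f&(L[...,1]>2)&(L[...,1]<6)&(L[...,0]<-10)&(L[...,0]>-34); F=f&(L[...,0]<12)&(L[...,0]>-4)&(L[...,1]<-32)&(L[...,1]>-62); F2=f&(L[...,0]<15)&(L[...,0]>-4)&(L[...,1]>10)&(L[...,1]<60)
    cf=f&(L[...,1]>-4)&(L[...,1]<12)&(L[...,0]<-8)&(L[...,0]>-34)
    if cf.any(): print('cross fence y',np.percentile(L[cf][:,1],[2,98]).round(1))
    for q in(F,F2):
        if q.any(): print('far fence x',np.percentile(L[q][:,0],[2,98]).round(1))
E
python3 -c "
from h import *
a=[np.load('w10.npz')[k] for k in'pdKDT']; wallcheck(2,a); wallcheck(1,a)"
```

```text
corner 2 ctr [-24.5 -14. ] [49.5 29.7] 0.3 x -49.2 0.3 y -28.9 0.9
cross fence y [1.9 9.1]
far fence x [0.3 8. ]
far fence x [0.6 8.2]
corner 1 ctr [-52.7 -24.1] [31.1 49.3] 89.6 x -77.3 -28.0 y -39.8 -8.5
cross fence y [0.7 8.8]
far fence x [0.5 8.1]
far fence x [0.6 8.3]
```

Request:
{"op": "servo_tool", "data": {"series": [[[0, -0.08, 0], [0, 0, 0], 0], [[0, 0, 0], [0, 0, 0], 0]]}}

```text
time_s: 32.2
tool_pos: [0.5178, -0.011, 0.0122]
orientation: [0.964, -0.265, -0.0, 0.0]
wrist_force: [-0.1, 0.3, -0.9]
opening: 0.0199
gripper_force: 40.0
```

```bash
python3 -c "
from h import *
st(); inc(2)
a=shot('wrist'); held(a); wallcheck(2,a)
COR[2]=(560.4,289.5);COR[1]=(560.4,364.3)
P=lambda x,y:cw(2,x-104,y-.5); Q=lambda x,y:cw(1,x-104,y-.5)
plan([(*P(-5,-46),.012,NY,0,6),(*P(-65,-46),.012,NY,0,15),(*P(-100,-46),.03,NY,0,20),(*Q(-95,-25),.03,NY,0,25),(*Q(-92,-25),.012,NY,0,8),(*Q(-79,-25),.012,NY,0,5),(*Q(-49.5,-25),.012,NY,0,3.1)])"
```

```text
t 32.2 p [ 0.5178 -0.011   0.0122] yaw -30.7 open 0.0199 gf 40.0 F [-0.1  0.3 -0.9]
tip in corner 2 [ -4.9 -32.9] z 0.0122
2223 x [42.3 88.  88.7]
59 y [-5.4  0.1  5.6] z -6.7
74 y [-5.2  0.4  6. ] z -6.6
89 y [-5.1  0.4  5.9] z -6.7
102 y [2.8 2.8 2.8] z -6.8
corner 2 ctr [-24.5 -13.7] [30.  49.5] 89.8 x -49.3 0.3 y -28.8 1.2
cross fence y [2.2 9.1]
far fence x [0.2 8.1]
far fence x [0.5 8. ]
[[[0.01,0.57,0.01],[0,0,-0.001],0],[[0.01,0.57,0.01],[0,0,-0.001],0],[[-1.5,0,0],[0,0,0],0],[[-1.5,0,0],[0,0,0],0],[[-1.5,0,0],[0,0,0],0],[[-1.5,0,0],[0,0,0],0],[[-1.75,0,-0.9],[0,0,0],0],[[-1.75,0,-0.9],[0,0,0],0],[[0.13,-2.39,0],[0,0,0],0],[[0.13,-2.4,0],[0,0,0],0],[[0.12,-2.39,0],[0,0,0],0],[[0.13,-2.4,0],[0,0,0],0]]
[[[0.1,0,0.6],[0,0,0],0],[[0.1,0,0.6],[0,0,0],0],[[0.1,0,0.6],[0,0,0],0],[[0.43,0,0],[0,0,0],0],[[0.43,0,0],[0,0,0],0],[[0.44,0,0],[0,0,0],0],[[0.29,0,0],[0,0,0],0],[[0.3,0,0],[0,0,0],0],[[0.29,0,0],[0,0,0],0],[[0.3,0,0],[0,0,0],0],[[0.29,0,0],[0,0,0],0],[[0.3,0,0],[0,0,0],0]]
[[[0.29,0,0],[0,0,0],0],[[0.3,0,0],[0,0,0],0],[[0.29,0,0],[0,0,0],0],[[0.3,0,0],[0,0,0],0]]
end [0.5228 0.0841 0.012 ]
```

Request:
{"op": "servo_tool", "data": {"series": [[[0, 0.57, 0], [0, 0, 0], 0], [[0, 0.57, 0], [0, 0, 0], 0], [[-1.5, 0, 0], [0, 0, 0], 0], [[-1.5, 0, 0], [0, 0, 0], 0], [[-1.5, 0, 0], [0, 0, 0], 0], [[-1.5, 0, 0], [0, 0, 0], 0], [[-1.75, 0, -0.9], [0, 0, 0], 0], [[-1.75, 0, -0.9], [0, 0, 0], 0], [[0.13, -2.39, 0], [0, 0, 0], 0], [[0.13, -2.4, 0], [0, 0, 0], 0], [[0.12, -2.39, 0], [0, 0, 0], 0], [[0.13, -2.4, 0], [0, 0, 0], 0]]}}

```text
time_s: 33.45
tool_pos: [0.484, 0.1083, 0.0304]
orientation: [0.964, -0.265, 0.0, -0.0]
wrist_force: [-0.7, 0.6, -0.7]
opening: 0.0196
gripper_force: 40.0
```

Request:
{"op": "servo_tool", "data": {"series": [[[0, 0, 0], [0, 0, 0], 0], [[0, 0, 0], [0, 0, 0], 0], [[0, 0, 0], [0, 0, 0], 0]]}}

```text
time_s: 33.75
tool_pos: [0.4827, 0.1066, 0.03]
orientation: [0.964, -0.265, -0.0, 0.001]
wrist_force: [-0.4, 0.7, 0.0]
opening: 0.0194
gripper_force: 40.0
```

```bash
sed -i 's/^COR=.*/COR={1:(560.4,364.3),2:(560.4,289.6)}/' h.py; python3 -c "
from h import *
st(); inc(1)
a=shot('wrist'); np.savez('w11.npz',**dict(zip('pdKDT',a))); held(a); wallcheck(1,a); wallcheck(2,a)"
```

```text
t 33.8 p [0.4827 0.1066 0.03  ] yaw -30.8 open 0.0194 gf 40.0 F [-0.4  0.7  0. ]
tip in corner 1 [-95.4 -25.3] z 0.03
3048 x [ 42.4 103.8 104.2]
59 y [-5.5 -0.2  5.5] z -6.7
74 y [-5.4 -0.2  5.4] z -6.6
89 y [-5.7 -0.2  5.3] z -6.7
102 y [-5.6 -0.2  5.7] z -6.5
corner 1 ctr [-74.5 -24.3] [29.5  8.7] 89.9 x -78.9 -70.1 y -39.0 -9.5Traceback (most recent call last):
  File "<string>", line 4, in <module>
    a=shot('wrist'); np.savez('w11.npz',**dict(zip('pdKDT',a))); held(a); wallcheck(1,a); wallcheck(2,a)
                                                                                          ~~~~~~~~~^^^^^
  File "h.py", line 82, in wallcheck
    m=cv2.morphologyEx(m,cv2.MORPH_OPEN,np.ones((3,3))); c=max(cv2.findContours(m,0,1)[0],key=cv2.contourArea)
                                                           ~~~^^^^^^^^^^^^^^^^^^^^^^^^^^^^^^^^^^^^^^^^^^^^^^^^
ValueError: max() iterable argument is empty
```

Request:
{"op": "servo_tool", "data": {"series": [[[0.1, -0.05, 0.6], [0, 0, 0], 0], [[0.1, -0.1, 0.6], [0, 0, 0], 0], [[0.1, 0, 0.6], [0, 0, 0], 0], [[0.43, 0, 0], [0, 0, 0], 0], [[0.43, 0, 0], [0, 0, 0], 0], [[0.44, 0, 0], [0, 0, 0], 0], [[0.3, 0, 0], [0, 0, 0], 0], [[0.3, 0, 0], [0, 0, 0], 0], [[0.3, 0, 0], [0, 0, 0], 0], [[0.3, 0, 0], [0, 0, 0], 0], [[0.3, 0, 0], [0, 0, 0], 0], [[0.3, 0, 0], [0, 0, 0], 0]]}}

```text
time_s: 35.0
tool_pos: [0.5139, 0.0915, 0.0122]
orientation: [0.964, -0.265, 0.0, -0.0]
wrist_force: [-1.0, -0.1, 0.2]
opening: 0.0197
gripper_force: 40.0
```

Request:
{"op": "servo_tool", "data": {"series": [[[0.3, 0, 0], [0, 0, 0], 0], [[0.3, 0, 0], [0, 0, 0], 0], [[0.3, 0, 0], [0, 0, 0], 0], [[0.25, 0, 0], [0, 0, 0], 0], [[0, 0, 0], [0, 0, 0], 0]]}}

```text
time_s: 35.5
tool_pos: [0.5227, 0.0861, 0.0119]
orientation: [0.964, -0.265, -0.001, 0.0]
wrist_force: [-3.6, 1.5, 0.2]
opening: 0.0199
gripper_force: 40.0
```

```bash
python3 -c "
from h import *
st(); inc(1)
a=shot('wrist'); wallcheck(1,a); wallcheck(2,a)
P=lambda x,y:cw(1,x-104,y-.2)
plan([(*P(-64,-24.5),.012,NY,0,8),(*P(-64,-51.5),.012,NY,0,10),(*P(-5,-51.5),.012,NY,0,12),(*P(-5,-46),.012,NY,0,4),(*P(-5,-35.4),.012,NY,0,2)])"
```

```text
t 35.5 p [0.5227 0.0861 0.0119] yaw -30.7 open 0.0199 gf 40.0 F [-3.6  1.5  0.2]
tip in corner 1 [-50.5 -22.6] z 0.0119
corner 1 ctr [-40.7 -24.2] [29.7 18. ] 90.0 x -49.7 -31.7 y -39.1 -9.4
cross fence y [0.6 8.4]
corner 2 ctr [-40.7 -14.3] [19.  30.5] 0.9 x -50.2 -31.0 y -29.5 1.0
cross fence y [-0.   8.4]
[[[-0.67,0.04,0],[0,0.001,-0.001],0],[[-0.68,0.05,0],[0.001,0,0],0],[[0,0.9,0],[0,0,0],0],[[0,0.9,0],[0,0,0],0],[[0,0.9,0],[0,0,0],0],[[1.18,0,0],[0,0,0],0],[[1.18,0,0],[0,0,0],0],[[1.18,0,0],[0,0,0],0],[[1.18,0,0],[0,0,0],0],[[1.18,0,-0.01],[0,0,0],0],[[0,-0.28,0],[0,0,0],0],[[0,-0.27,0],[0,0,0],0]]
[[[0,-0.18,0],[0,0,0],0],[[0,-0.18,0],[0,0,0],0],[[0,-0.18,0],[0,0,0],0],[[0,-0.17,0],[0,0,0],0],[[0,-0.18,0],[0,0,0],0],[[0,-0.17,0],[0,0,0],0]]
end [0.5559 0.0527 0.012 ]
```

Request:
{"op": "servo_tool", "data": {"series": [[[-0.67, 0.04, 0], [0, 0, 0], 0], [[-0.68, 0.05, 0], [0, 0, 0], 0], [[0, 0.9, 0], [0, 0, 0], 0], [[0, 0.9, 0], [0, 0, 0], 0], [[0, 0.9, 0], [0, 0, 0], 0], [[1.18, 0, 0], [0, 0, 0], 0], [[1.18, 0, 0], [0, 0, 0], 0], [[1.18, 0, 0], [0, 0, 0], 0], [[1.18, 0, 0], [0, 0, 0], 0], [[1.18, 0, 0], [0, 0, 0], 0], [[0, -0.28, 0], [0, 0, 0], 0], [[0, -0.27, 0], [0, 0, 0], 0]]}}

```text
time_s: 36.75
tool_pos: [0.5514, 0.0433, 0.012]
orientation: [0.964, -0.265, -0.0, -0.0]
wrist_force: [-0.8, 1.1, -0.8]
opening: 0.0195
gripper_force: 40.0
```

Request:
{"op": "servo_tool", "data": {"series": [[[0, -0.18, 0], [0, 0, 0], 0], [[0, -0.18, 0], [0, 0, 0], 0], [[0, -0.18, 0], [0, 0, 0], 0], [[0, -0.18, 0], [0, 0, 0], 0], [[0, -0.18, 0], [0, 0, 0], 0], [[0, -0.17, 0], [0, 0, 0], 0], [[0, -0.1, 0], [0, 0, 0], 0], [[0, 0, 0], [0, 0, 0], 0]]}}

```text
time_s: 37.55
tool_pos: [0.5569, 0.053, 0.0121]
orientation: [0.964, -0.265, -0.0, 0.0]
wrist_force: [-0.4, -0.8, -0.6]
opening: 0.0198
gripper_force: 40.0
```

```bash
python3 -c "
from h import *
st(); inc(1)
a=shot('wrist'); save('w12',a[0]); wallcheck(1,a); wallcheck(2,a);held(a)"
```

```text
t 37.5 p [0.5569 0.053  0.0121] yaw -30.7 open 0.0198 gf 40.0 F [-0.4 -0.8 -0.6]
tip in corner 1 [ -4.3 -33.7] z 0.0121
corner 1 ctr [-24.7 -14.5] [49.1 29.8] 0.0 x -49.2 -0.1 y -29.4 0.4
cross fence y [1.4 8.3]
far fence x [-0.   8.3]
far fence x [0.1 7.6]
corner 2 ctr [-24.6 -14.3] [30.5 49.3] 90.0 x -49.3 0.0 y -29.6 0.9
cross fence y [0.1 8.3]
far fence x [-0.  8.]
far fence x [0.1 8.1]
3059 x [ 42.5 103.8 104.3]
59 y [-5.3  0.5  6.7] z -6.6
74 y [-5.2  0.4  6.1] z -6.7
89 y [-5.   0.4  5.9] z -6.7
102 y [-4.9  0.4  5.8] z -6.7
```

```bash
python3 -c "
from h import *
P=lambda x,y:cw(1,x-104,y)
plan([(*P(-5,-45),.012,NY,0,6),(*P(-40,-45),.05,NY,0,25),(*P(-80,-45),.09,NY,0,30),(.497,-.1484,.09,-29.5,0,36),(.497,-.1484,.03,-29.5,0,25),(.497,-.1484,.0075,-29.5,0,7)])"
```

```text
[[[-0.03,0.51,0],[0,0,-0.001],0],[[-0.04,0.51,0.01],[0.001,0,-0.001],0],[[-1.17,0,-1.27],[0,0,0],0],[[-1.16,0,-1.26],[0,0,0],0],[[-1.17,-0.01,-1.27],[0,0,0],0],[[-2,0,-2],[0,0,0],0],[[-2,0,-2],[0,0,0],0],[[1.81,2.77,0],[0,0,-0.003],0],[[1.8,2.77,0],[0,0,-0.003],0],[[1.79,2.78,0],[0,0,-0.003],0],[[1.79,2.78,0],[0,0,-0.003],0],[[1.78,2.79,0],[0,0,-0.002],0]]
[[[1.77,2.79,-0.01],[0,0,-0.003],0],[[1.77,2.8,0],[0,0,-0.002],0],[[0,0,2],[0,0,0],0],[[0,0,2],[0,0,0],0],[[0,0,2],[0,0,0],0],[[0,0,0.56],[0,0,0],0],[[0,0,0.56],[0,0,0],0],[[0,0,0.56],[0,0,0],0],[[0,0.01,0.57],[0,0,0],0]]
end [ 0.497  -0.1484  0.0075]
```

Request:
{"op": "servo_tool", "data": {"series": [[[0, 0.51, 0], [0, 0, 0], 0], [[0, 0.51, 0], [0, 0, 0], 0], [[-1.17, 0, -1.27], [0, 0, 0], 0], [[-1.16, 0, -1.26], [0, 0, 0], 0], [[-1.17, 0, -1.27], [0, 0, 0], 0], [[-2, 0, -2], [0, 0, 0], 0], [[-2, 0, -2], [0, 0, 0], 0], [[1.81, 2.77, 0], [0, 0, -0.003], 0], [[1.8, 2.77, 0], [0, 0, -0.003], 0], [[1.79, 2.78, 0], [0, 0, -0.003], 0], [[1.79, 2.78, 0], [0, 0, -0.003], 0], [[1.78, 2.79, 0], [0, 0, -0.002], 0]]}}

```text
time_s: 38.8
tool_pos: [0.4948, -0.084, 0.0906]
orientation: [0.966, -0.258, 0.001, -0.0]
wrist_force: [0.5, -0.1, -0.2]
opening: 0.0195
gripper_force: 40.0
```

Request:
{"op": "servo_tool", "data": {"series": [[[1.77, 2.79, 0], [0, 0, -0.003], 0], [[1.77, 2.8, 0], [0, 0, -0.002], 0], [[0, 0, 2], [0, 0, 0], 0], [[0, 0, 2], [0, 0, 0], 0], [[0, 0, 2], [0, 0, 0], 0], [[0, 0, 0.4], [0, 0, 0], 0], [[0, 0, 0], [0, 0, 0], 0], [[0, 0, 0], [0, 0, 0], 0]]}}

```text
time_s: 39.6
tool_pos: [0.4983, -0.1487, 0.027]
orientation: [0.967, -0.256, 0.001, -0.0]
wrist_force: [-1.1, -0.2, 0.7]
opening: 0.0197
gripper_force: 40.0
```

```bash
python3 -c "
from h import *
st(); a=shot('wrist'); held(a)"
```

```text
t 39.6 p [ 0.4983 -0.1487  0.027 ] yaw -29.6 open 0.0197 gf 40.0 F [-1.1 -0.2  0.7]
2415 x [ 42.5 100.  102.8]
59 y [-5.8 -0.   5.7] z -6.4
74 y [-5.6 -0.   5.6] z -6.3
89 y [-6. -2.  5.] z -6.3
102 y [-5.4 -4.9 -3.9] z -6.2
```

Lower 19.5 mm, release, lift and retreat to inspect.

Request:
{"op": "servo_tool", "data": {"series": [[[0, 0, 0.6], [0, 0, 0], 0], [[0, 0, 0.6], [0, 0, 0], 0], [[0, 0, 0.45], [0, 0, 0], 0], [[0, 0, 0.25], [0, 0, 0], 0], [[0, 0, 0], [0, 0, 0], 0], [[0, 0, 0], [0, 0, 0], 0.45], [[0, 0, 0], [0, 0, 0], 0.45], [[0, 0, 0], [0, 0, 0], 0.45], [[0, 0, 0], [0, 0, 0], 0.45], [[0, 0, 0], [0, 0, 0], 0.45], [[0, 0, 0], [0, 0, 0], 0.45], [[0, 0, -0.5], [0, 0, 0], 0.45]]}}

```text
time_s: 40.85
tool_pos: [0.497, -0.1483, 0.0118]
orientation: [0.967, -0.256, -0.001, -0.0]
wrist_force: [-0.3, -0.2, 0.2]
opening: 0.0413
gripper_force: 0.0
```

Request:
{"op": "servo_tool", "data": {"series": [[[0, 0, -1.5], [0, 0, 0], 0.45], [[0, 0, -3], [0, 0, 0], 0.45], [[-1, -1, -4], [0, 0, 0], 0.45], [[-1, -2, -4], [0, 0, 0], 0.45], [[-1, -2, -4], [0, 0, 0], 0.45], [[-1, -2, -4], [0, 0, 0], 0.45], [[-1, -1, -2], [0, 0, 0], 0.45], [[0, 0, 0], [0, 0, 0], 0.45], [[0, 0, 0], [0, 0, 0], 0.45], [[0, 0, 0], [0, 0, 0], 0.45]]}}

```text
time_s: 41.85
tool_pos: [0.4927, -0.0552, 0.2365]
orientation: [0.967, -0.256, -0.001, 0.0]
wrist_force: [0.2, 0.3, -0.5]
opening: 0.0414
gripper_force: 0.0
```

```bash
python3 -c "
from h import *
st()
a=shot('wrist'); save('w13',a[0]); wallcheck(1,a); wallcheck(2,a); stick(a)"
```

```text
t 41.9 p [ 0.4927 -0.0552  0.2365] yaw -29.7 open 0.0414 gf 0.0 F [ 0.2  0.3 -0.5]
corner 1 ctr [-25.1 -14.7] [49. 31.] 0.5 x -49.7 -0.5 y -30.3 0.7
cross fence y [2.1 8.1]
far fence x [0.1 7.4]
far fence x [0.6 8. ]
corner 2 ctr [-24.8 -15. ] [29.2 48.5] 88.9 x -48.8 -0.8 y -30.0 -0.4
cross fence y [0.6 7.5]
far fence x [-0.3  7.1]
far fence x [0.1 8.2]
handle [ 500.5 -149.7] [20.2 85.3] yaw -29.6
pad [ 510.9 -156.5] [ 68.3 182. ] 60.2
```

View pics/w13.png

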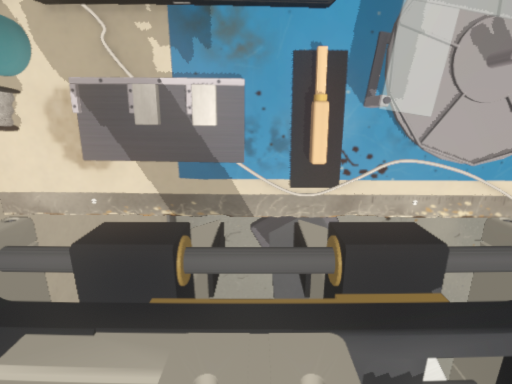

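The picture shows both blocks seated in their corners, at about (146,104) and (204,104). The stick lies on the pad at about (320,110).

```bash
python3 -c "
from h import *
print(job.hand_in())"
```

```text
the job is handed in; nothing more can be done
None
```

The job is handed in at about 42 s on the robot clock. Both blocks (1 and 4) sit in their tray corners to within about 1 mm as measured, the stick is back on its pad, and the tin is still in the carousel; no verdict came back with the hand-in.

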